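# Clamp a culture dish on the T-slot stage with a quarter-turn stud

## Robot

A 6-joint arm with a two-finger parallel gripper is mounted at the origin on the work surface. World frame = base frame: x ahead of the robot, y to its left, z up, the work surface at z = 0. Lengths are in m, angles in degrees, forces in N, time in s.
With the tool pointing down it reaches from about 0.35 to 0.875 m from the base axis. Payload 4.2 kg.
Tool frame: the origin (TCP) lies midway between the tips of the shut fingers; the grasp point (between the pads) lies r.pinch_z behind it (r.pinch_z is the distance from the TCP to the grasp point, in m); z points along the fingers, y is the direction in which the jaws open and shut (so a half turn about z gives the same grasp; the last joint's range is limited). The gripper opens to 87 mm and grips with 3 to 60 N. Pads are 19 mm wide; open, the fingers measure 117 mm over their backs; the gripper's body (75 mm by 190 mm) begins 51 mm behind the grasp point.
Start: joints at [87.869, 22.042, 0.453, 0, -68.411, -14.817], TCP at [0.182, 0.598, 0.223] pointing down, gripper open.
Joint ranges: [-179.83, 179.83], [-69.29, 118.12], [-61.27, 80.66], [-181.25, 117.63], [-171.15, -9.14], [-177.46, 177.46]. Speed limits (degrees/s): [159.86, 159.86, 180, 180, 180, 180].

## Interface

Orientations are given as a 3x3 rotation matrix whose columns are the frame's x, y, z axes.
In Python, from station import r gives the robot as it stands. The module is installed in compiled form; this text tells all that it offers.
- The arm moves only by the tool play_rows, never from a script. Its argument "deltas" is a list of rows, each a list of 7 numbers: the shift along the tool's x, y, z in units of 25 mm (1.0 is 25 mm), then the turn, a rotation vector about the tool's x, y, z in units of 5 degrees (1.0 is 5 degrees), then the finger opening in mm, from 0 to 87. In form: [[tx, ty, tz, wx, wy, wz, fingers], ...]. A call has 1 to 12 rows; each row is the pose to reach, as a shift and turn from the pose commanded when the call began, along the tool's axes at that moment; what a row does not reach only later rows make up. A row lasts 1/10 s, in which the tool goes at most 50 mm and 8.59 degrees, less where a joint would pass 70% of its speed; a pose out of reach is approached as far as the arm can. A call with a gripper value outside its range is refused whole. The fingers move at their own pace and stop on an object; the grip force is fixed at half the most. Time passes only in rows, so rows that repeat a pose let the fingers close. It gives the time, the measured TCP pose, the force and the opening at its end, in the units of the state.
- r.sense(): the state, without advancing time (a new reading comes with each control period).
- r.capture(name): name is "scene" or "side" or "wrist"; returns a dict with "pixels" (384x512x3 uint8, red, green, blue), "camera_matrix" (3x3 intrinsics, pixels), "k1" (the pictures are not rectified: a ray, as slopes to the right and down, at radius r is drawn at 1 + k1 r^2 times it, then the intrinsics apply), "R" (3x3) and "t" (3): a world point X has camera coordinates R X + t; the wrist camera has in their place "T_tool_cam" (4x4, takes a point from camera to tool coordinates, whose origin is the TCP and whose axes are the flange's). Camera axes: x right, y down, z forward; pixel columns grow to the right and rows downward; lengths in m; the calibration is good to about 2 mm. A picture is of the moment at which its call begins: read the wrist's pose just before it. There is no depth.
- r.finish_job(): hands the job in, once; it reports no verdict.
Trained networks look in the newest picture that a camera, given by its name, has taken for a name from the list of things; names that differ only in an ending like _2 or _b are one class to them, and where a whole thing is asked for, a point or a joint stands for the part that bears it (a point fixed in the world has none). Each returns a list of dicts, best first, with "score" (0 to 1); they miss things now and then, are a little off and sometimes report something else, mostly with a low value. They report only what shows in the picture. A call takes as long as a camera call.
- r.spot_in(camera, target): "centre" ([x, y, z] in m, in world coordinates, good to about 4 mm: the middle of the surface that is visible of it).
- r.cut_out(camera, target): "region" (384x512 bool, what is visible of it).
The state is a dict: "time_s": time; "joints": joint angles; "joint_velocities": joint speeds; "effort": joint torques, N m; "tcp_pos": TCP position; "ee_rot": TCP orientation; "wrist_force": force on the tool from outside, world axes, zero at the start; "moment": the same for the moment, N m; "gripper_width": opening from 0.0 (shut) to 1.0 (fully open).
Only numpy, scipy, OpenCV 4.12 (cv2) and the standard library are available. Lean on these libraries where they do the work, as an engineer would, in place of code of your own. Each camera call takes 0.05 s, during which the arm holds its last target.

## Task

Clamp the glass culture dish on the microscope stage: take the red-winged clamp stud out of its blue stand, drop its T-head into the stage's slot at the free end away from the dish, and slide it along so that it pushes the dish up against the sprung rubber pad of the stop bar until the pad gives by a few millimetres, gently, for the dish is glass. Holding that, press the stud down against its own spring, give it a quarter turn and let it rise so the head locks under the slot's lips; then let go, leaving the dish held. Do not touch the dish with the gripper, force anything, or disturb the jar, the dish stack and the tube rack.

Things in the scene. Friction and masses are not known exactly. Their poses are not given: they have to be found in the camera images.
- stud_grip (a point): centre of the clamp stud's red wing grip, on the stud's axis (z, up). The wing is 34 mm long (y), 12 mm thick (x: pinch it across this), 30 mm tall. Below it a 10 mm shaft carries a spring-loaded brass collar, its underside 55 mm below this point. Stud mass 0.15 kg. It starts upright with the collar on the stand's top and the head in the stand's hole
- collar (a joint): how far the stud's brass collar (34 mm across, 12 mm high) is pushed up the shaft: 0 relaxed, 0.012 m solid; spring 1.5 N/mm with 1.5 N preload; the collar turns with the stud. On the stage: at 0 the head is between the slot's lips and cannot turn; from 0.0055 up it is below them and turns freely either way; locked, it reads 0.005 (about 9 N)
- stud_head (a point): centre of the stud's steel T-head, 63 mm below the wing's centre: 26 mm long (x, at right angles to the wing), 12 mm wide (y), 6 mm thick
- stand: fixed blue parking block, 80 (x) by 60 (y) by 34 mm high, origin under its centre, with an oblong through hole 30 (x) by 16 (y) mm that loosely takes the stud's head
- stage: fixed white stage, 270 mm (x) by 130 mm (y) by 40 mm high, origin under its centre on the table, z up. A T-slot runs along x in the middle of its top, from x = -125 to +125 mm, closed at both ends: mouth 15 mm wide, lips 10 mm thick, below them a cavity 30 mm wide and 18 mm high
- stage_top (a point): middle of the stage's top, 40 mm above its foot. Across the slot, 75 to 115 mm from here towards the stage's +x, is a grey stop bar 22 mm high with a rubber pad 28 mm before its centre; the pad gives 10 mm at 0.8 N/mm, then is solid. Its place along the slot differs each time and is not measured: find it by feel or by eye
- slot_entry (a point): point on the stage's top, on the middle of the slot, 100 mm from the stage's centre towards -x: a free place to drop the head in, with 34 mm or more of free sliding towards +x before the collar meets the dish
- dish_center (a point): centre, half-way up, of the closed round glass dish, 80 mm diameter, 18 mm high, about 90 g, lying loose on the stage over the slot between slot_entry and the pad, 4 to 16 mm short of the pad
- jar: bystander: yellow jar with blue cap, 60 mm diameter, 85 mm high, origin under its centre
- dish_stack: bystander: stack of glass dishes in one piece, 90 mm diameter, 79 mm high, origin under its centre
- tube_rack: bystander: red rack with capped tubes, 100 by 50 mm, 80 mm high, origin under its centre

How it is judged (in metres and radians):
On the way, in this order (a step that is already met when the one before it is completed fails the run):
1. the stud's head is dropped into the slot clear of the dish, collar down on the stage (y of stud_grip in the frame of stage between -0.004 and 0.004 m and angle between stud_grip's own z axis and vertical below 0.1 rad and angle between the x axis of stud_grip and the x axis of stage, either way round below 0.3 rad and z of stud_grip in the frame of stage below 0.0985 m and horizontal distance between stud_grip and dish_center above 0.062 m), for 0.1 s.
2. the stud, still in line with the slot, presses the dish against the sprung pad with more than 1.6 N (y of stud_grip in the frame of stage between -0.004 and 0.004 m and angle between stud_grip's own z axis and vertical below 0.1 rad and angle between the x axis of stud_grip and the x axis of stage, either way round below 0.3 rad and z of stud_grip in the frame of stage below 0.0985 m and contact force between stud and dish above 1.6 N), for 0.2 s.
At the end, for the whole second after the job is handed in: The stud stands upright in the slot (4 mm, 0.1 rad), turned across it within 0.26 rad, risen against the lips (grip centre 87 to 92.5 mm above the stage's foot), its collar holding the flat-lying dish against the pad with over 1 N; all at rest and released (y of stud_grip in the frame of stage between -0.004 and 0.004 m and angle between stud_grip's own z axis and vertical below 0.1 rad and angle between the x axis of stud_grip and the y axis of stage, either way round below 0.26 rad and z of stud_grip in the frame of stage between 0.087 and 0.0925 m and contact force between stud and dish above 1 N and horizontal distance between stud_grip and dish_center below 0.06 m and angle between dish_center's own z axis and vertical below 0.05 rad and z of dish_center in the frame of stage below 0.052 m and linear speed of each of stud, dish below 0.01 m/s); the robot touches nothing.
It fails at once if the glass dish is pressed with more than 12 N (contact force between stud and dish above 12 N).
It fails at once if the gripper or arm touches the dish (contact force between any of the fingers, the arm and dish above 0.5 N).
It fails at once if the stud is forced against the stage with more than 45 N (contact force between stud and stage above 45 N).
It fails at once if the jar, the dish stack or the tube rack is moved more than 15 mm (distance of any of jar, dish_stack, tube_rack from where it was at the start of the episode above 0.015 m).
It also fails if it takes over 72 s, if anything falls off the work surface, if the arm or the gripper's body presses on something with over 40 N, if the wrist force passes 120 N, or if a joint passes its speed limit or range.

## Working session

There is one attempt and no reset: what is moved stays moved. The work goes in short steps, Python scripts to look and compute and a tool call to move; the robot and the scene stay as the last step left them, time stands still between calls to the robot, and variables do not carry over. Pictures are saved under pics/ and viewed, and the job is handed in when it is done.

Besides the shell and the picture viewer there is one more tool, called after ">>>" by a JSON object that holds its "op" and its "data", one argument or row to a line. play_rows: Moves the arm, as the interface text tells. Its arguments: {"type":"object","properties":{"deltas":{"type":"array","items":{"type":"array","items":{"type":"number"}}}},"required":["deltas"]}

```bash
mkdir -p pics
python3 - <<'E'
from station import r
import cv2,numpy as np
s=r.sense()
print(s['time_s'],s['tcp_pos'],s['ee_rot'],s['wrist_force'],s['gripper_width'],r.pinch_z)
for c in ['scene','side','wrist']:
    d=r.capture(c); cv2.imwrite(f'pics/{c}0.png',d['pixels'][:,:,::-1])
    print(c,d.get('k1'),d['camera_matrix'],d.get('R'),d.get('t'),d.get('T_tool_cam'))
    for t in ['stud_grip','collar','stand','stage','dish_center','jar','dish_stack','tube_rack']:
        try: print(t,[(np.round(o['centre'],4),round(o['score'],2)) for o in r.spot_in(c,t)][:2])
        except Exception as e: print(t,e)
E
```

```text
0.0 [0.18200599 0.59728195 0.2214683 ] [[ 9.56505986e-01 -2.91712168e-01 -5.55716753e-04]
 [-2.91712688e-01 -9.56503733e-01 -2.07757281e-03]
 [ 7.45081200e-05  2.14932045e-03 -9.99997687e-01]] [-0.09587319 -0.59141315  0.43730011] 0.9993740286448324 0.0187
scene -0.04232974476486191 [[374.49732663   0.         256.0192147 ]
 [  0.         374.49732663 190.92668188]
 [  0.           0.           1.        ]] [[ 0.8264428   0.56295596  0.0085367 ]
 [ 0.42929364 -0.62026591 -0.65648852]
 [-0.3642791   0.54621497 -0.75428771]] [-0.50010636 -0.20690927  1.27187676] None
stud_grip [(array([ 0.5203, -0.309 ,  0.0814]), 0.73)]
collar []
stand [(array([ 0.5342, -0.3179,  0.0339]), 0.73)]
stage [(array([ 0.5741, -0.0662,  0.0389]), 0.86)]
dish_center [(array([ 0.5518, -0.003 ,  0.0561]), 0.96), (array([ 0.5326, -0.3162,  0.0354]), 0.59)]
jar [(array([0.4634, 0.3085, 0.0635]), 0.69), (array([ 0.577 , -0.0652,  0.0426]), 0.63)]
dish_stack [(array([0.6257, 0.3427, 0.0706]), 0.94)]
tube_rack [(array([ 0.715 , -0.2919,  0.0512]), 0.6)]
side -0.11601343184523225 [[401.31630867   0.         262.30813
[... 451 characters left out ...]
3, 0.3116, 0.0582]), 0.71), (array([0.6068, 0.3442, 0.0679]), 0.27)]
dish_stack [(array([0.607 , 0.3406, 0.0677]), 0.73)]
tube_rack [(array([ 0.7016, -0.2879,  0.0448]), 0.63)]
wrist -0.018813203436070323 [[304.64367945   0.         256.19728493]
 [  0.         304.64367945 191.74384733]
 [  0.           0.           1.        ]] None None [[ 7.55209386e-04 -9.57575964e-01 -2.88179982e-01  7.99536852e-02]
 [ 9.99999063e-01  1.05231527e-03 -8.76060622e-04  4.01273576e-04]
 [ 1.14215079e-03 -2.88179050e-01  9.57575861e-01 -1.61955073e-01]
 [ 0.00000000e+00  0.00000000e+00  0.00000000e+00  1.00000000e+00]]
stud_grip []
collar []
stand []
stage []
dish_center []
jar []
dish_stack []
tube_rack []
```

View pics/scene0.png

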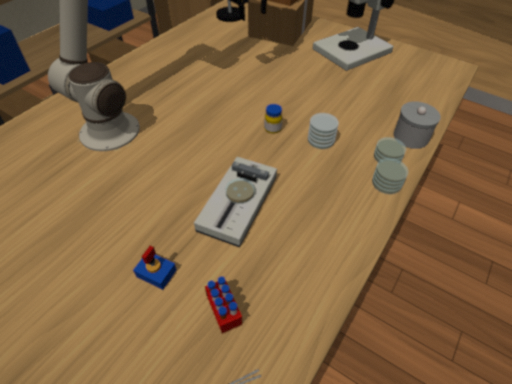

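View pics/side0.png

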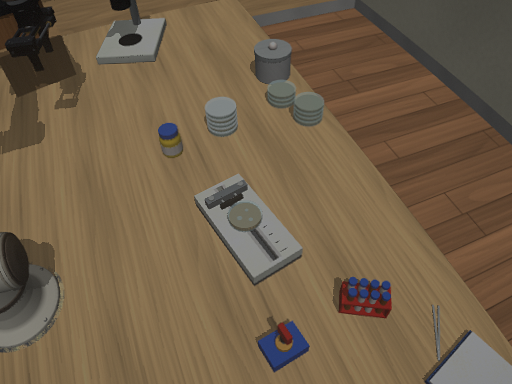

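View pics/wrist0.png

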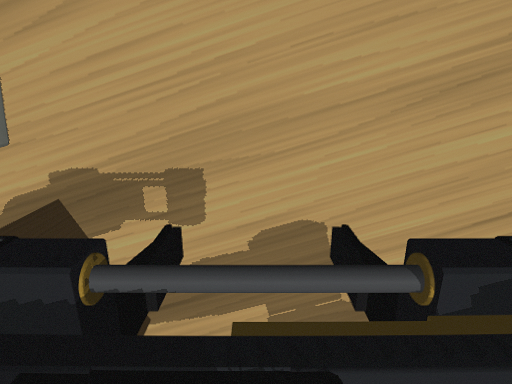

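The scene and side views show the stage (scene ~(237,200)) with its stop bar at the far end, towards world +y. The stud stands in the blue stand at scene (153,262). I'll zoom in next.

```bash
cat > h.py <<'E'
import numpy as np,cv2
def rays(d,uv):
    K=d['camera_matrix'];k=d['k1'];uv=np.atleast_2d(np.array(uv,float))
    x=(uv-[K[0,2],K[1,2]])/[K[0,0],K[1,1]]
    und=cv2.undistortPoints(uv[:,None],K,np.array([k,0,0,0.])).reshape(-1,2)
    return np.c_[und,np.ones(len(und))]
def proj(d,X,Rt=None):
    R,t=(d['R'],d['t']) if Rt is None else Rt
    rv,_=cv2.Rodrigues(R)
    return cv2.projectPoints(np.atleast_2d(np.array(X,float)),rv,np.array(t,float),d['camera_matrix'],np.array([d['k1'],0,0,0.]))[0].reshape(-1,2)
def back(d,uv,z,Rt=None):
    R,t=(d['R'],d['t']) if Rt is None else Rt
    D=rays(d,uv)@R; C=-np.array(R).T@t
    return C+D*((z-C[2])/D[:,2])[:,None]
def wristRt(d,s):
    T=np.eye(4);T[:3,:3]=s['ee_rot'];T[:3,3]=s['tcp_pos']
    M=np.linalg.inv(T@d['T_tool_cam']);return M[:3,:3],M[:3,3]
E
python3 - <<'E'
import cv2
a=cv2.imread('pics/scene0.png');b=cv2.imread('pics/side0.png')
f=lambda i,y0,y1,x0,x1,k:cv2.resize(i[y0:y1,x0:x1],None,fx=k,fy=k,interpolation=cv2.INTER_CUBIC)
cv2.imwrite('pics/c1.png',f(a,150,250,180,300,6)) 
cv2.imwrite('pics/c2.png',f(b,170,290,185,315,5))
cv2.imwrite('pics/c3.png',f(b,310,380,240,330,8))
cv2.imwrite('pics/c4.png',f(a,235,295,120,190,8))
E
```

```text
(no output)
```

View pics/c1.png

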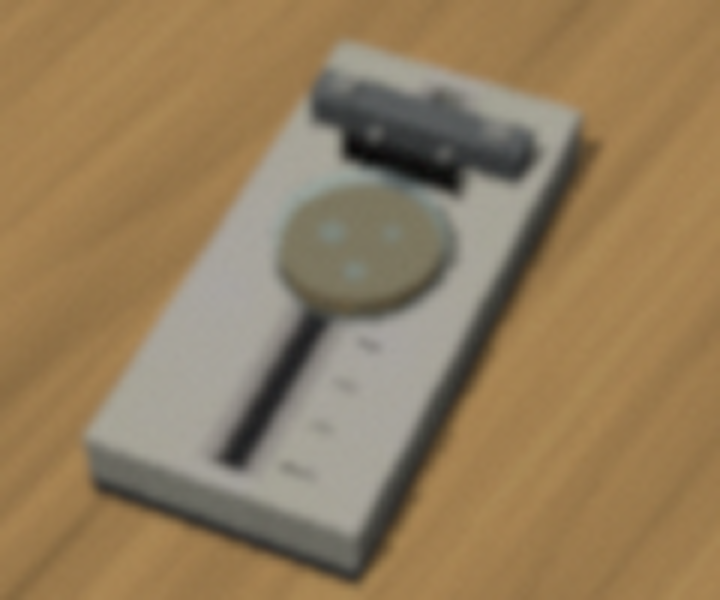

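View pics/c2.png

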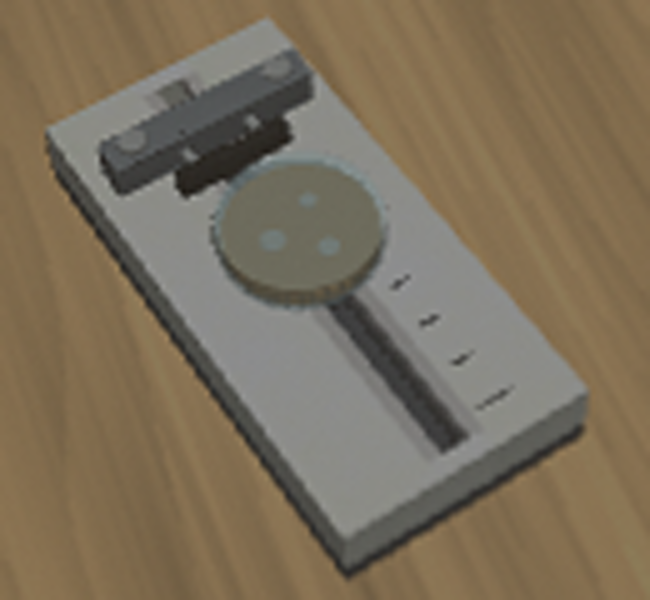

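View pics/c3.png

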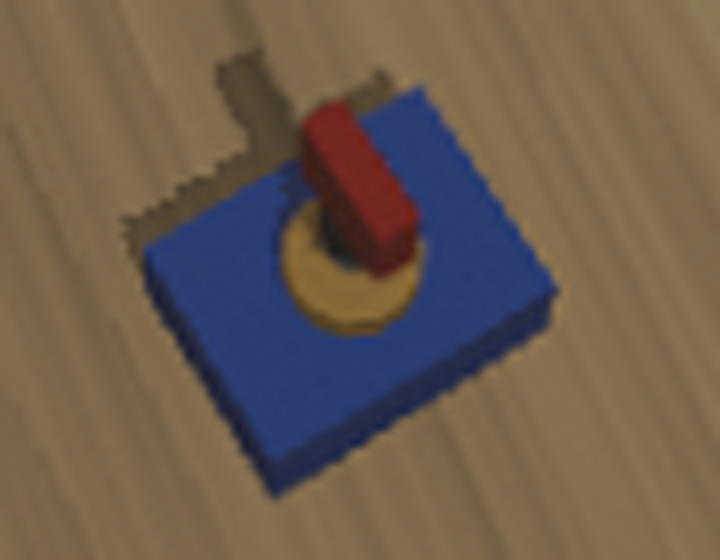

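View pics/c4.png

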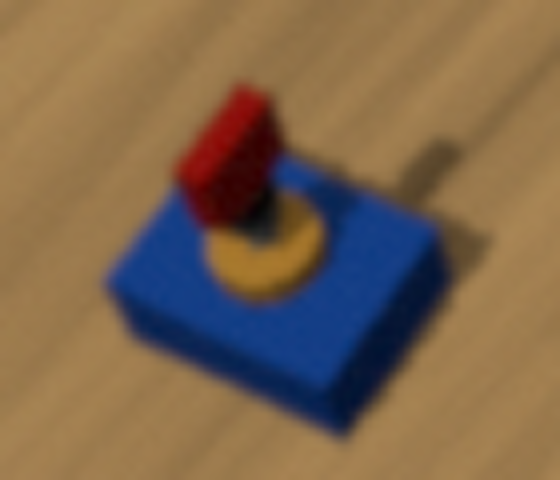

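```bash
cat > fit.py <<'E'
from station import r
from h import *
from scipy.optimize import least_squares
S=r.capture('scene');D=r.capture('side')
def cv(p,k,o): return (np.array(p,float)+.5)/k-.5+np.array(o)
def fit(L,W,z,obs,x0):
    # corner order: (+x,+y),(+x,-y),(-x,-y),(-x,+y)
    c=np.array([[L,W],[L,-W],[-L,-W],[-L,W]])/2
    def P(p): 
        a=p[2];R=np.array([[np.cos(a),-np.sin(a)],[np.sin(a),np.cos(a)]])
        return np.c_[c@R.T+p[:2],np.full(4,z)]
    f=lambda p:np.concatenate([(proj(d,P(p))-o).ravel() for d,o in obs])
    q=least_squares(f,x0,loss='soft_l1');return q.x,f(q.x)
st_s=cv([(338,45),(580,112),(358,540),(88,440)],6,(180,150))
st_d=cv([(46,135),(268,20),(587,393),(345,538)],5,(185,170))
for o in ([(S,st_s)],[(D,st_d)],[(S,st_s),(D,st_d)]):
    p,e=fit(.27,.13,.04,o,[.56,-.06,1.5]);print('stage',p[:2].round(4),np.degrees(p[2]).round(2),np.abs(e).max().round(2))
sd_d=cv([(147,250),(422,90),(555,292),(275,462)],8,(240,310))
sd_s=cv([(108,282),(285,155),(438,235),(330,392)],8,(120,235))
# side corners: long edge?
for d,o in ((S,sd_s),(D,sd_d)):
    X=back(d,o,.034);print([np.linalg.norm(X[i]-X[i-1]).round(4) for i in range(4)],X[:,:2].round(4).tolist())
E
python3 fit.py
```

```text
stage [ 0.5497 -0.0096] 102.23 0.64
stage [ 0.5452 -0.0079] 101.83 0.88
stage [ 0.5468 -0.0082] 102.03 1.41
[np.float64(0.0802), np.float64(0.0633), np.float64(0.0578), np.float64(0.0573)] [[0.4816, -0.339], [0.494, -0.2769], [0.5516, -0.2709], [0.5609, -0.3274]]
[np.float64(0.059), np.float64(0.0788), np.float64(0.0592), np.float64(0.0783)] [[0.4687, -0.2794], [0.5467, -0.2681], [0.555, -0.3268], [0.4774, -0.3378]]
```

```bash
cat > plan.py <<'E'
from station import r
import numpy as np, sys
from scipy.spatial.transform import Rotation as Ro
def Rd(yaw):
    a=np.radians(yaw);z=np.array([0,0,-1.]);y=np.array([np.cos(a),np.sin(a),0]);return np.c_[np.cross(y,z),y,z]
def to(p,yaw=None,s=None):
    s=s or r.sense();R=np.array(s['ee_rot']);t=R.T@(np.array(p)-s['tcp_pos'])/.025
    w=np.zeros(3) if yaw is None else Ro.from_matrix(R.T@Rd(yaw)).as_rotvec(degrees=True)/5
    return np.r_[t,w]
E
python3 - <<'E'
from plan import *
print(to((.52,.1,.24),-140).round(3)); print(to((.512,-.304,.21),-172).round(3))
E
```

```text
[18.731 15.11  -0.697 -0.    -0.     6.611]
[23.135 30.662  0.502 -0.    -0.    13.011]
```

>>> {"op": "play_rows", "data": {
  "deltas": [
    [18.73, 15.11, -0.7, 0, 0, 6.6, 87],
    [18.73, 15.11, -0.7, 0, 0, 6.6, 87],
    [18.73, 15.11, -0.7, 0, 0, 6.6, 87],
    [18.73, 15.11, -0.7, 0, 0, 6.6, 87],
    [18.73, 15.11, -0.7, 0, 0, 6.6, 87],
    [18.73, 15.11, -0.7, 0, 0, 6.6, 87],
    [18.73, 15.11, -0.7, 0, 0, 6.6, 87],
    [18.73, 15.11, -0.7, 0, 0, 6.6, 87],
    [18.73, 15.11, -0.7, 0, 0, 6.6, 87],
    [18.73, 15.11, -0.7, 0, 0, 6.6, 87],
    [18.73, 15.11, -0.7, 0, 0, 6.6, 87],
    [18.73, 15.11, -0.7, 0, 0, 6.6, 87]
  ]
}}

```text
time_s: 2.65
tcp_pos: [0.5198, 0.0997, 0.2405]
ee_rot: [[0.644, -0.765, 0.001], [-0.765, -0.644, 0.0], [0.0, -0.001, -1.0]]
wrist_force: [0.7, 1.0, 0.3]
gripper_width: 1.001
```

Run:
```python
from plan import *
s=r.sense();print(s['tcp_pos'],s['joints'])
print(to((.512,-.304,.21),-172).round(3))
```

```text
[0.51983631 0.09969665 0.24049759] [ 2.84315709e+01  1.19188154e+01 -1.13124176e+01  5.45288978e-03
 -6.67069749e+01  1.16301103e+01]
[12.156 10.635  1.213 -0.013 -0.     6.413]
```

>>> {"op": "play_rows", "data": {
  "deltas": [
    [12.16, 10.64, 1.21, 0, 0, 6.4, 87],
    [12.16, 10.64, 1.21, 0, 0, 6.4, 87],
    [12.16, 10.64, 1.21, 0, 0, 6.4, 87],
    [12.16, 10.64, 1.21, 0, 0, 6.4, 87],
    [12.16, 10.64, 1.21, 0, 0, 6.4, 87],
    [12.16, 10.64, 1.21, 0, 0, 6.4, 87],
    [12.16, 10.64, 1.21, 0, 0, 6.4, 87],
    [12.16, 10.64, 1.21, 0, 0, 6.4, 87],
    [12.16, 10.64, 1.21, 0, 0, 6.4, 87],
    [12.16, 10.64, 1.21, 0, 0, 6.4, 87],
    [12.16, 10.64, 1.21, 0, 0, 6.4, 87]
  ]
}}

```text
time_s: 3.75
tcp_pos: [0.5109, -0.3017, 0.2098]
ee_rot: [[0.14, -0.99, -0.0], [-0.99, -0.14, 0.0], [-0.0, -0.0, -1.0]]
wrist_force: [0.3, 0.1, 0.2]
gripper_width: 1.003
```

```bash
cat > look.py <<'E'
import sys
from plan import *; from h import *
n=sys.argv[1]; ts=sys.argv[2:]
s=r.sense();d=r.capture('wrist');cv2.imwrite(f'pics/{n}.png',d['pixels'][:,:,::-1])
np.savez(f'pics/{n}.npz',R=s['ee_rot'],p=s['tcp_pos'])
print(s['time_s'],s['tcp_pos'].round(4))
for t in ts: print(t,[(np.round(o['centre'],4),round(o['score'],2)) for o in r.spot_in('wrist',t)][:2])
E
python3 look.py w1 stud_grip collar stand
```

```text
3.75 [ 0.5109 -0.3017  0.2098]
stud_grip [(array([ 0.5157, -0.3084,  0.0972]), 0.94)]
collar [(array([ 0.5153, -0.3053,  0.0483]), 0.83)]
stand [(array([ 0.5157, -0.3141,  0.0373]), 0.69), (array([ 0.5627, -0.0986,  0.038 ]), 0.48)]
```

View pics/w1.png

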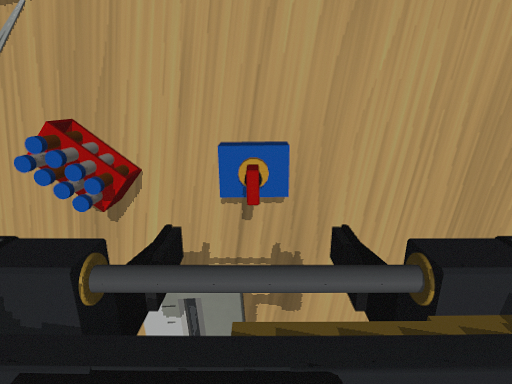

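Run:
```python
import cv2
a=cv2.imread('pics/w1.png')
cv2.imwrite('pics/w1c.png',cv2.resize(a[135:215,205:305],None,fx=8,fy=8,interpolation=cv2.INTER_CUBIC)[:600])
```

```text
(no output)
```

View pics/w1c.png

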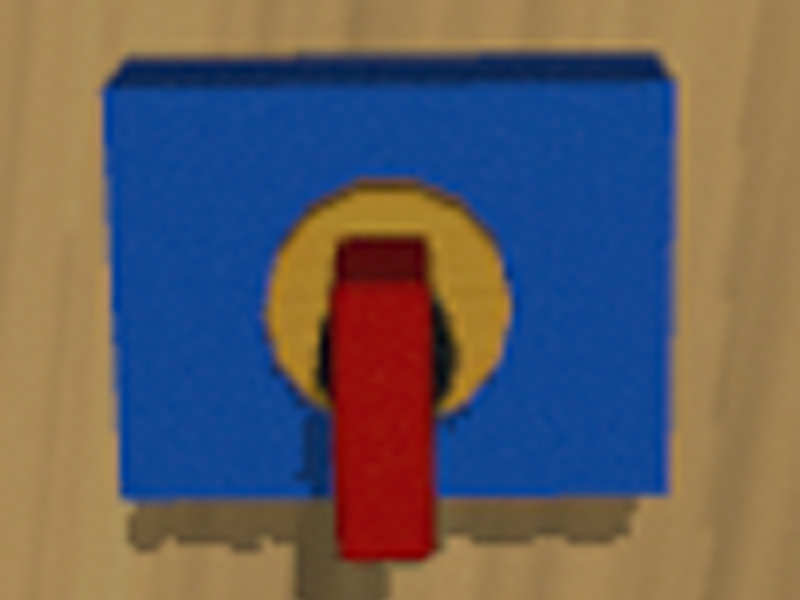

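Run:
```python
from station import r
from h import *
d=r.capture('wrist');z=np.load('pics/w1.npz');Rt=wristRt(d,dict(ee_rot=z['R'],tcp_pos=z['p']))
c=lambda p:(np.array(p,float)+.5)/8-.5+[205,135]
X=back(d,c([(331,283),(431,283),(436,558),(340,558)]),.104,Rt);print(X.round(4),X.mean(0)); e=(X[2]+X[3]-X[1]-X[0]);print('wing yaw',np.degrees(np.arctan2(e[1],e[0])),np.linalg.norm(e)/2,np.linalg.norm(X[0]-X[1]))
Y=back(d,c([(105,88),(678,82),(667,495),(122,497)]),.034,Rt);print(Y.round(4),Y.mean(0));e=Y[1]+Y[2]-Y[0]-Y[3];print(np.degrees(np.arctan2(e[1],e[0])),np.linalg.norm(e)/2)
G=back(d,c([(268,305),(512,305),(388,183)]),.046,Rt);print(G)
```

```text
[[ 0.5233 -0.3196  0.104 ]
 [ 0.5122 -0.3212  0.104 ]
 [ 0.5069 -0.289   0.104 ]
 [ 0.518  -0.2874  0.104 ]] [ 0.51507784 -0.30431024  0.104     ]
wing yaw 99.32483810108486 0.032688653220399544 0.011234152534850354
[[ 0.5581 -0.3266  0.034 ]
 [ 0.4797 -0.3386  0.034 ]
 [ 0.4709 -0.2793  0.034 ]
 [ 0.5494 -0.2678  0.034 ]] [ 0.51453502 -0.30308618  0.034     ]
-171.46767952221882 0.07932178971502422
[[ 0.53158702 -0.30211358  0.046     ]
 [ 0.4984829  -0.30683811  0.046     ]
 [ 0.51764173 -0.32117135  0.046     ]]
```

Run:
```python
from plan import *
print(to((.515,-.304,.0703),-171).round(3))
```

```text
[ 1.330e-01 -1.250e-01  5.598e+00 -8.000e-03 -3.000e-03 -1.670e-01]
```

>>> {"op": "play_rows", "data": {
  "deltas": [
    [0, 0, 0, 0, 0, 0, 87],
    [0, 0, 0, 0, 0, 0, 87]
  ]
}}

```text
time_s: 4.2
tcp_pos: [0.5111, -0.3018, 0.2099]
ee_rot: [[0.141, -0.99, 0.0], [-0.99, -0.141, -0.0], [0.0, -0.0, -1.0]]
wrist_force: [0.1, -0.2, 0.3]
gripper_width: 0.999
```

Run:
```python
from plan import *
print(r.sense()['tcp_pos'],to((.515,-.304,.0703),-171).round(3))
```

```text
[ 0.51110103 -0.30179659  0.20994691] [ 1.090e-01 -1.400e-01  5.586e+00 -3.000e-03 -1.000e-03 -1.790e-01]
```

>>> {"op": "play_rows", "data": {
  "deltas": [
    [0.11, -0.14, 1.5, 0, 0, -0.1, 87],
    [0.11, -0.14, 3, 0, 0, -0.1, 87],
    [0.11, -0.14, 4.2, 0, 0, -0.1, 87],
    [0.11, -0.14, 5.0, 0, 0, -0.1, 87],
    [0.11, -0.14, 5.58, 0, 0, -0.1, 87],
    [0.11, -0.14, 5.58, 0, 0, -0.1, 87]
  ]
}}

```text
time_s: 4.8
tcp_pos: [0.5132, -0.3039, 0.0678]
ee_rot: [[0.148, -0.989, -0.005], [-0.989, -0.148, 0.002], [-0.003, 0.005, -1.0]]
wrist_force: [-0.7, -0.2, 0.2]
gripper_width: 1.001
```

```bash
python3 look.py w2 stud_grip
python3 - <<'E'
from station import r
import cv2
for n in ('scene','side'):
    a=r.capture(n)['pixels'][:,:,::-1]
    y,x=(215,100) if n=='scene' else (290,230)
    cv2.imwrite(f'pics/{n}2.png',cv2.resize(a[y:y+90,x:x+110],None,fx=6,fy=6))
E
```

```text
4.8 [ 0.5132 -0.3039  0.0678]
stud_grip [(array([ 0.5166, -0.3149,  0.078 ]), 0.85)]
```

View pics/w2.png

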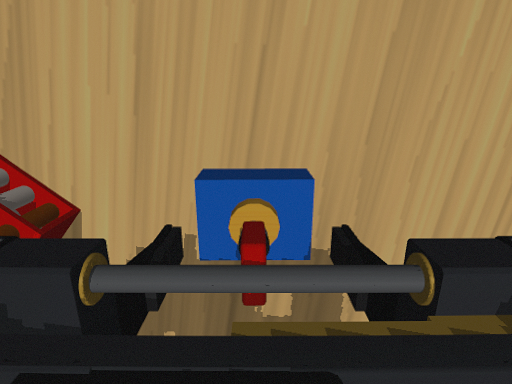

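View pics/side2.png

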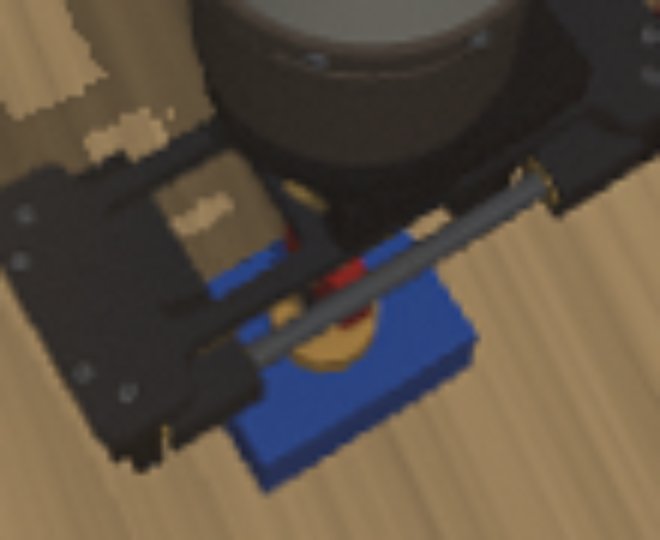

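>>> {"op": "play_rows", "data": {
  "deltas": [
    [0, 0, 0, 0, 0, 0, 60],
    [0, 0, 0, 0, 0, 0, 30],
    [0, 0, 0, 0, 0, 0, 12],
    [0, 0, 0, 0, 0, 0, 5],
    [0, 0, 0, 0, 0, 0, 5],
    [0, 0, 0, 0, 0, 0, 5],
    [0, 0, 0, 0, 0, 0, 5],
    [0, 0, 0, 0, 0, 0, 5],
    [0, 0, 0, 0, 0, 0, 5],
    [0, 0, 0, 0, 0, 0, 5]
  ]
}}

```text
time_s: 6.0
tcp_pos: [0.5148, -0.3045, 0.0702]
ee_rot: [[0.149, -0.989, 0.0], [-0.989, -0.149, -0.0], [0.0, -0.0, -1.0]]
wrist_force: [-0.3, 1.3, 0.3]
gripper_width: 0.185
```

```bash
python3 look.py w3 stud_grip;  python3 - <<'E'
from plan import *
s=r.sense();print(s['tcp_pos'],s['ee_rot'].round(4),s['wrist_force'])
E
```

```text
6.0 [ 0.5148 -0.3045  0.0702]
stud_grip [(array([ 0.5174, -0.314 ,  0.0829]), 0.83)]
[ 0.51480616 -0.30455827  0.07024027] [[ 1.487e-01 -9.889e-01  1.000e-04]
 [-9.889e-01 -1.487e-01 -0.000e+00]
 [ 0.000e+00 -1.000e-04 -1.000e+00]] [-0.74288111 -0.55780011 -0.04439961]
```

View pics/w3.png

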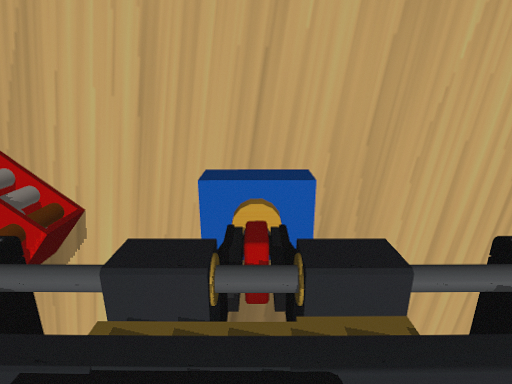

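>>> {"op": "play_rows", "data": {
  "deltas": [
    [0, 0, 0, 0, 0, 0, 5],
    [0, 0, 0, 0, 0, 0, 5],
    [0, 0, 0, 0, 0, 0, 5],
    [0, 0, 0, 0, 0, 0, 5]
  ]
}}

```text
time_s: 6.5
tcp_pos: [0.5148, -0.3045, 0.0702]
ee_rot: [[0.149, -0.989, 0.0], [-0.989, -0.149, -0.0], [0.0, -0.0, -1.0]]
wrist_force: [-0.1, -0.9, 0.2]
gripper_width: 0.185
```

>>> {"op": "play_rows", "data": {
  "deltas": [
    [0, 0, -0.3, 0, 0, 0, 5],
    [0, 0, -1, 0, 0, 0, 5],
    [0, 0, -2, 0, 0, 0, 5],
    [0, 0, -3.5, 0, 0, 0, 5],
    [0, 0, -5, 0, 0, 0, 5],
    [0, 0, -5, 0, 0, 0, 5],
    [0, 0, -5, 0, 0, 0, 5],
    [0, 0, -5, 0, 0, 0, 5]
  ]
}}

```text
time_s: 7.3
tcp_pos: [0.5137, -0.304, 0.194]
ee_rot: [[0.148, -0.989, -0.003], [-0.989, -0.148, 0.001], [-0.002, 0.002, -1.0]]
wrist_force: [-0.3, 0.4, -1.7]
gripper_width: 0.18
```

```bash
python3 look.py w4 stud_grip collar;  python3 - <<'E'
from plan import *
import cv2
s=r.sense();print(s['tcp_pos'],s['joints'],s['wrist_force'],s['gripper_width'])
for n in ('scene','side'):
    a=r.capture(n)['pixels'][:,:,::-1]
    y,x=(200,100) if n=='scene' else (260,230)
    cv2.imwrite(f'pics/{n}4.png',cv2.resize(a[y:y+100,x:x+110],None,fx=6,fy=6))
E
```

```text
7.3 [ 0.5137 -0.304   0.194 ]
stud_grip [(array([ 0.5138, -0.3147,  0.2115]), 0.77)]
collar [(array([ 0.5164, -0.3075,  0.1683]), 0.87), (array([ 0.702 , -0.2917,  0.0467]), 0.38)]
[ 0.51399722 -0.30425752  0.19372801] [-1.51129605e+01  2.06694835e+01 -5.93743247e+00 -1.59635990e-02
 -6.35727764e+01  2.36629621e+01] [ 0.14873174  0.15691088 -2.11012775] 0.17905464634008217
```

View pics/w4.png

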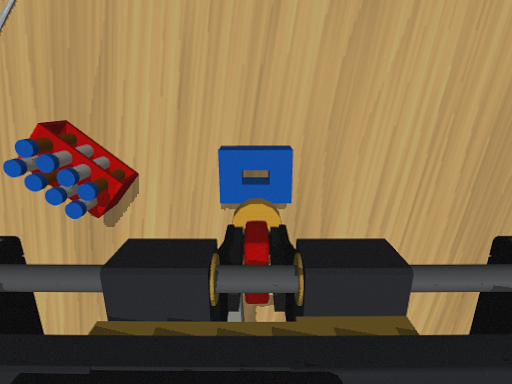

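View pics/scene4.png

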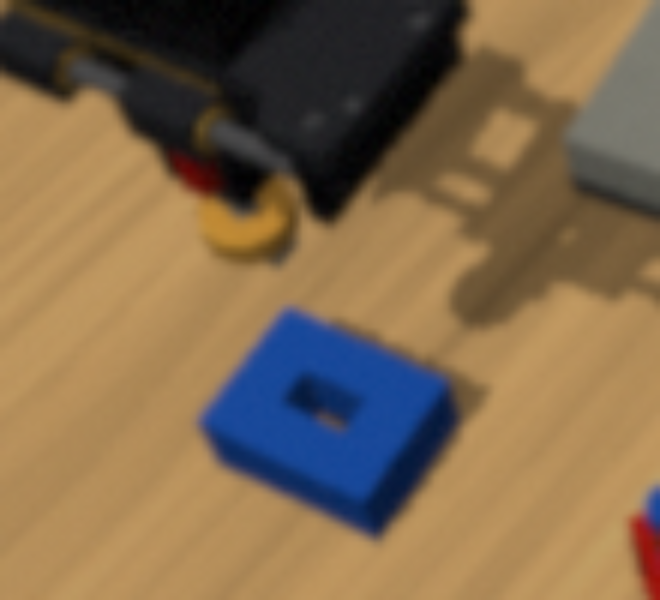

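View pics/side4.png

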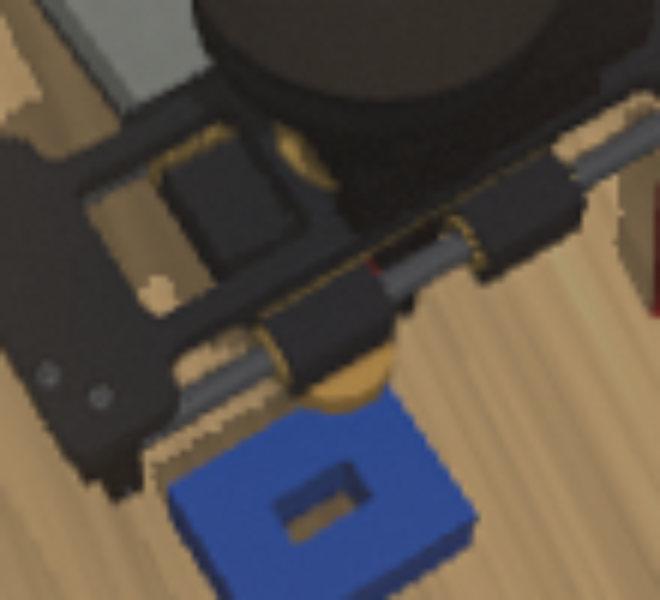

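Run:
```python
from plan import *
print(r.sense()['tcp_pos'],to((.568,-.106,.205),-78).round(3))
```

```text
[ 0.5143809  -0.30439228  0.19415481] [-7.529e+00 -3.300e+00 -4.330e-01  9.000e-03  2.600e-02 -1.869e+01]
```

>>> {"op": "play_rows", "data": {
  "deltas": [
    [-7.53, -3.3, -0.43, 0, 0, -18.7, 5],
    [-7.53, -3.3, -0.43, 0, 0, -18.7, 5],
    [-7.53, -3.3, -0.43, 0, 0, -18.7, 5],
    [-7.53, -3.3, -0.43, 0, 0, -18.7, 5],
    [-7.53, -3.3, -0.43, 0, 0, -18.7, 5],
    [-7.53, -3.3, -0.43, 0, 0, -18.7, 5],
    [-7.53, -3.3, -0.43, 0, 0, -18.7, 5],
    [-7.53, -3.3, -0.43, 0, 0, -18.7, 5],
    [-7.53, -3.3, -0.43, 0, 0, -18.7, 5],
    [-7.53, -3.3, -0.43, 0, 0, -18.7, 5],
    [-7.53, -3.3, -0.43, 0, 0, -18.7, 5],
    [-7.53, -3.3, -0.43, 0, 0, -18.7, 5]
  ]
}}

```text
time_s: 8.75
tcp_pos: [0.5682, -0.1061, 0.2055]
ee_rot: [[0.978, 0.209, -0.001], [0.209, -0.978, -0.0], [-0.001, -0.0, -1.0]]
wrist_force: [0.9, 0.5, -1.0]
gripper_width: 0.182
```

>>> {"op": "play_rows", "data": {
  "deltas": [
    [0, 0, 0, 0, 0, 0, 5],
    [0, 0, 0, 0, 0, 0, 5],
    [0, 0, 0, 0, 0, 0, 5],
    [0, 0, 0, 0, 0, 0, 5]
  ]
}}

```text
time_s: 9.15
tcp_pos: [0.5684, -0.1061, 0.206]
ee_rot: [[0.978, 0.208, 0.0], [0.208, -0.978, -0.0], [-0.0, 0.0, -1.0]]
wrist_force: [-0.1, -0.1, -1.0]
gripper_width: 0.181
```

```bash
python3 look.py w5 stud_grip dish_center stage
```

```text
9.15 [ 0.5684 -0.1061  0.206 ]
stud_grip [(array([ 0.5806, -0.1055,  0.2222]), 0.75)]
dish_center [(array([ 0.5554, -0.0083,  0.0569]), 0.6)]
stage [(array([ 0.5679, -0.0377,  0.0399]), 0.6)]
```

View pics/w5.png

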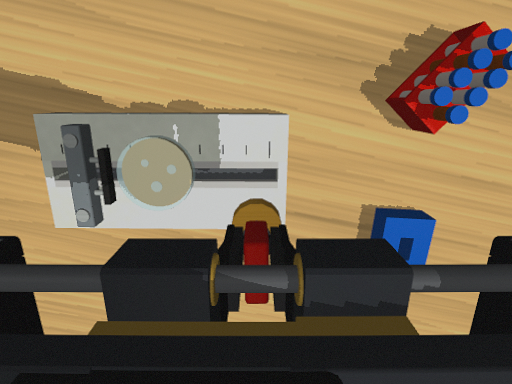

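Run:
```python
import cv2
a=cv2.imread('pics/w5.png')
cv2.imwrite('pics/w5c.png',cv2.resize(a[100:240,180:310],None,fx=4.2,fy=4.2,interpolation=cv2.INTER_CUBIC))
cv2.imwrite('pics/w5d.png',cv2.resize(a[100:240,25:205],None,fx=4.2,fy=4.2,interpolation=cv2.INTER_CUBIC))
```

```text
(no output)
```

View pics/w5c.png

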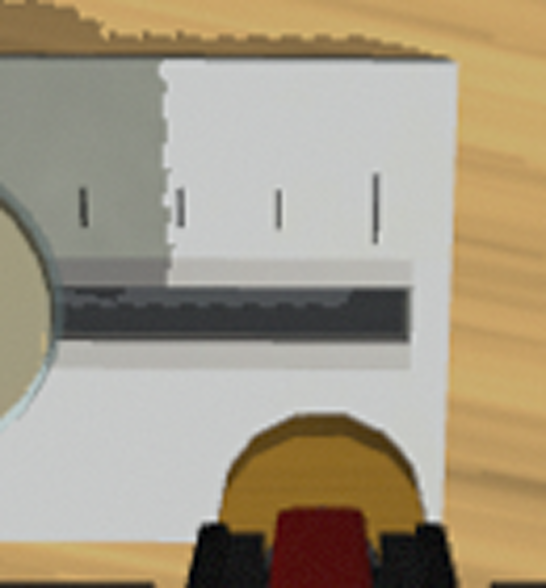

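View pics/w5d.png

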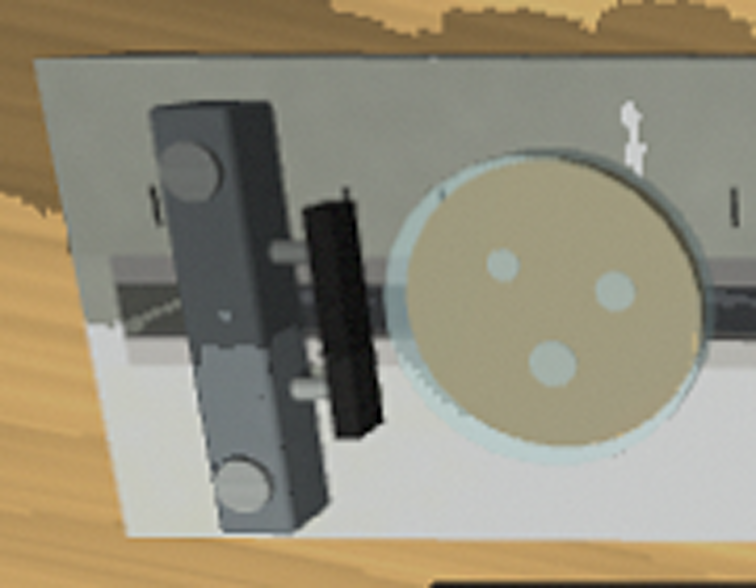

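Run:
```python
from station import r
from h import *
d=r.capture('wrist');z=np.load('pics/w5.npz');Rt=wristRt(d,dict(ee_rot=z['R'],tcp_pos=z['p']))
c=lambda p,o:(np.array(p,float)+.5)/4.2-.5+np.array(o)
c1=c([(457,62),(443,543),(408,286),(409,341),(80,286),(80,341)],(180,100))
c2=c([(36,60),(127,536),(115,284),(123,337)],(25,100))
A=back(d,c1,.04,Rt)[:,:2];B=back(d,c2,.04,Rt)[:,:2]
print(A.round(4).tolist(),B.round(4).tolist())
cen=(A[0]+A[1]+B[0]+B[1])/4
ax=(B[0]+B[1]-A[0]-A[1])/2;print('centre',cen,'len',np.linalg.norm(ax),'yaw',np.degrees(np.arctan2(ax[1],ax[0])),'width',np.linalg.norm(A[0]-A[1]),np.linalg.norm(B[0]-B[1]))
sl=(B[2]+B[3]-A[2]-A[3])/2;sc=(B[2]+B[3]+A[2]+A[3])/4
yaw=np.degrees(np.arctan2(sl[1],sl[0]));print('slot',sc,np.linalg.norm(sl),yaw,'mouth',np.linalg.norm(A[2]-A[3]))
u=sl/np.linalg.norm(sl);n=np.array([-u[1],u[0]])
for p in [A[2:4].mean(0),A[4:6].mean(0),B[2:4].mean(0)]: print('slotmid along/lat',(p-sc)@u,(p-sc)@n)
print('tcp rel',(z['p'][:2]-sc)@u,(z['p'][:2]-sc)@n)
# dish top rim circle z=.058: extremes in d crop
rim=c([(405,300),(545,157),(702,310),(560,447),(470,190),(650,205),(440,400),(660,410)],(25,100))
Q=back(d,rim,.058,Rt)[:,:2]
M=np.c_[2*Q,np.ones(len(Q))];s=np.linalg.lstsq(M,(Q**2).sum(1),rcond=None)[0];print('dish',s[:2],np.sqrt(s[2]+s[:2]@s[:2]),(s[:2]-sc)@u,(s[:2]-sc)@n)
# collar top center visible
```

```text
[[0.6397, -0.1258], [0.5128, -0.1529], [0.5817, -0.1268], [0.5673, -0.1304], [0.5638, -0.0429], [0.5491, -0.0452]] [[0.5847, 0.1378], [0.4579, 0.112], [0.5304, 0.1166], [0.5162, 0.1142]]
centre [ 0.54877435 -0.00722315] len 0.26985948105322416 yaw 101.75001947270931 width 0.12975030286247446 0.12941609997294803
slot [ 0.54891563 -0.00657799] 0.24934570081632126 101.84433034371577 mouth 0.014865993083355645
slotmid along/lat -0.12467285040816063 -2.767848346978667e-17
slotmid along/lat -0.038185410096688924 0.0003315122921363041
slotmid along/lat 0.12467285040816063 2.767848346978667e-17
tcp rel -0.10140941112443484 0.0013958065343397641
dish [ 0.55278163 -0.00280065] 0.03686822398397224 0.0029034056617549923 -0.004558996926711061
```

Run:
```python
from station import r
from h import *
d=r.capture('wrist');z=np.load('pics/w5.npz');Rt=wristRt(d,dict(ee_rot=z['R'],tcp_pos=z['p']))
R=z['R'];p=z['p']
def P(x,y,zz): return p+R@np.array([x,y,-zz])
o=[]
for zz in (.0188-.055,.0188-.043):
    for a in (0,90,180): o.append(P(.017*np.sin(np.radians(a)),.017*np.cos(np.radians(a)),zz))
print(((proj(d,o,Rt)+.5-[180,100])*4.2-.5).round(0))
print(r.sense()['tcp_pos'],r.sense()['ee_rot'])
```

```text
[[421. 503.]
 [318. 406.]
 [216. 503.]
 [426. 532.]
 [318. 429.]
 [210. 531.]]
[ 0.56834924 -0.10612104  0.20602826] [[ 9.77989417e-01  2.08654487e-01  6.53335201e-05]
 [ 2.08654487e-01 -9.77989420e-01  3.97403140e-06]
 [ 6.47246909e-05  9.74557150e-06 -9.99999998e-01]]
```

>>> {"op": "play_rows", "data": {
  "deltas": [
    [0.06, -0.03, 1, 0, 0, 0, 5],
    [0.06, -0.03, 2, 0, 0, 0, 5],
    [0.06, -0.03, 3, 0, 0, 0, 5],
    [0.06, -0.03, 4, 0, 0, 0, 5],
    [0.06, -0.03, 4.4, 0, 0, 0, 5],
    [0.06, -0.03, 4.4, 0, 0, 0, 5],
    [0.06, -0.03, 4.4, 0, 0, 0, 5],
    [0.06, -0.03, 4.4, 0, 0, 0, 5],
    [0.06, -0.03, 4.4, 0, 0, 0, 5]
  ]
}}

```text
time_s: 10.35
tcp_pos: [0.5705, -0.105, 0.0974]
ee_rot: [[0.978, 0.209, 0.003], [0.209, -0.978, 0.0], [0.003, 0.0, -1.0]]
wrist_force: [-0.6, 0.0, -1.5]
gripper_width: 0.182
```

```bash
python3 look.py w6 dish_center
python3 - <<'E'
import cv2
from plan import *
a=cv2.imread('pics/w6.png')
cv2.imwrite('pics/w6c.png',cv2.resize(a[110:260,170:340],None,fx=4,fy=4,interpolation=cv2.INTER_CUBIC))
print(r.sense()['wrist_force'])
E
```

```text
10.35 [ 0.5705 -0.105   0.0974]
dish_center [(array([ 0.5593, -0.0051,  0.0572]), 0.71)]
[-0.08862193 -0.37559874 -1.58695498]
```

View pics/w6.png

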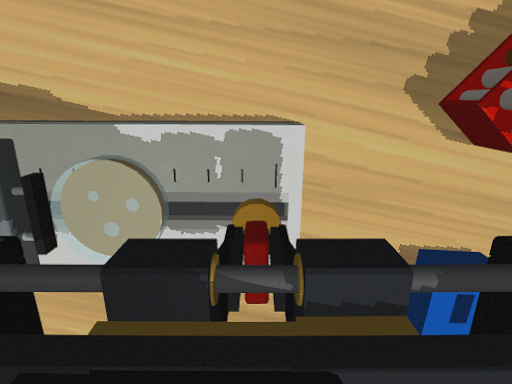

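View pics/w6c.png

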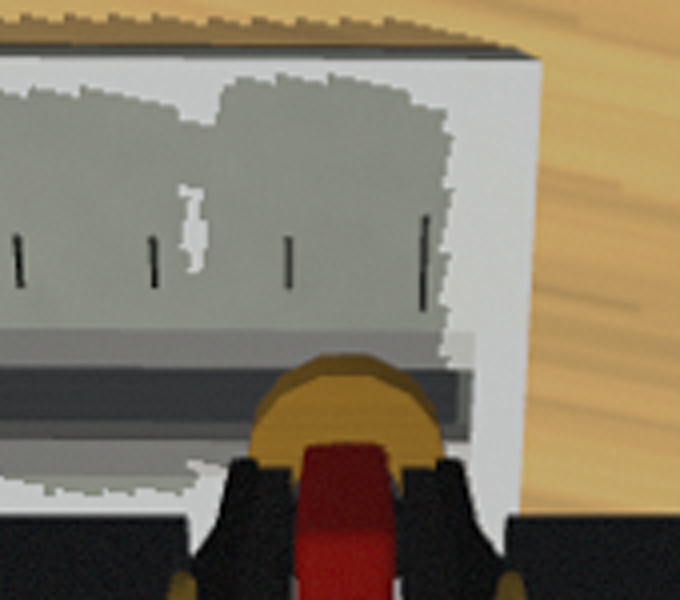

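>>> {"op": "play_rows", "data": {
  "deltas": [
    [0, 0, 0, 0, 0, 0, 5],
    [0, 0, 0, 0, 0, 0, 5],
    [0, 0, 0, 0, 0, 0, 5]
  ]
}}

```text
time_s: 10.75
tcp_pos: [0.5697, -0.1051, 0.0961]
ee_rot: [[0.978, 0.209, 0.0], [0.209, -0.978, -0.0], [0.0, 0.0, -1.0]]
wrist_force: [0.1, 1.3, -1.2]
gripper_width: 0.18
```

```bash
python3 look.py w7
python3 - <<'E'
import cv2
from plan import *
a=cv2.imread('pics/w7.png')
cv2.imwrite('pics/w7c.png',cv2.resize(a[110:260,170:340],None,fx=4,fy=4,interpolation=cv2.INTER_CUBIC))
s=r.sense();print(s['wrist_force'],s['tcp_pos'],s['ee_rot'])
from h import *
d=r.capture('wrist');Rt=wristRt(d,s);R=s['ee_rot'];p=s['tcp_pos']
def P(x,y,zz): return p+R@np.array([x,y,-zz])
o=[]
for zz in (.0188-.055,.0188-.043):
    for a in (0,90,180): o.append(P(.017*np.sin(np.radians(a)),.017*np.cos(np.radians(a)),zz))
f=lambda X:((proj(d,X,Rt)+.5-[170,110])*4-.5).round(0)
print(f(o)); print('1mm x',f([P(.016,0,.0188-.055)]))
def inv(uv,z): return (back(d,(np.array(uv,float)+.5)/4-.5+[170,110],z,Rt)-p)@R
print(inv([(20,368),(20,440),(230,368),(230,440),(460,370),(460,440)],.04))
E
```

```text
10.75 [ 0.5697 -0.1051  0.0961]
[ 0.10301107  0.25755116 -2.12095266] [ 0.56963549 -0.10507058  0.09600196] [[ 9.77954447e-01  2.08818341e-01 -2.53347704e-05]
 [ 2.08818341e-01 -9.77954447e-01 -9.94621132e-06]
 [-2.68532028e-05  4.43657685e-06 -1.00000000e+00]]
[[441. 439.]
 [343. 346.]
 [246. 439.]
 [446. 466.]
 [343. 369.]
 [240. 466.]]
1mm x [[343. 352.]]
[[ 0.00635322 -0.06112778  0.05600152]
 [-0.00825493 -0.06225248  0.0560019 ]
 [ 0.00640561 -0.02142722  0.05600169]
 [-0.00818115 -0.02181984  0.05600208]
 [ 0.00605482  0.02196842  0.05600189]
 [-0.00813011  0.02236294  0.05600227]]
```

View pics/w7c.png

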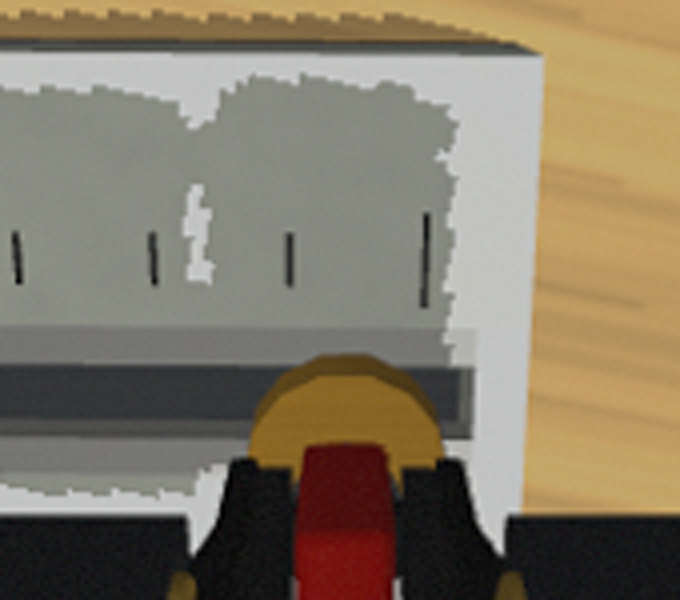

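>>> {"op": "play_rows", "data": {
  "deltas": [
    [0, 0, 0.2, 0, 0, 0, 5],
    [0, 0, 0.36, 0, 0, 0, 5],
    [0, 0, 0.44, 0, 0, 0, 5],
    [0, 0, 0.5, 0, 0, 0, 5],
    [0, 0, 0.54, 0, 0, 0, 5],
    [0, 0, 0.54, 0, 0, 0, 5]
  ]
}}

```text
time_s: 11.45
tcp_pos: [0.5697, -0.105, 0.0824]
ee_rot: [[0.978, 0.209, -0.0], [0.209, -0.978, -0.0], [-0.0, 0.0, -1.0]]
wrist_force: [-0.4, 0.3, -1.7]
gripper_width: 0.182
```

>>> {"op": "play_rows", "data": {
  "deltas": [
    [0, 0, 0.1, 0, 0, 0, 5],
    [0, 0, 0.17, 0, 0, 0, 5],
    [0, 0, 0.22, 0, 0, 0, 5],
    [0, 0, 0.25, 0, 0, 0, 5],
    [0, 0, 0.25, 0, 0, 0, 5]
  ]
}}

```text
time_s: 11.95
tcp_pos: [0.5697, -0.1051, 0.0763]
ee_rot: [[0.978, 0.209, 0.0], [0.209, -0.978, -0.0], [0.0, 0.0, -1.0]]
wrist_force: [0.2, -0.1, -1.0]
gripper_width: 0.18
```

```bash
python3 look.py w8
python3 - <<'E'
import cv2
from plan import *
a=cv2.imread('pics/w8.png')
cv2.imwrite('pics/w8c.png',cv2.resize(a[140:260,0:340],None,fx=2.3,fy=2.3,interpolation=cv2.INTER_CUBIC))
s=r.sense();print(s['wrist_force'],s['tcp_pos'])
E
```

```text
11.95 [ 0.5697 -0.1051  0.0763]
[-0.73188181  0.72616793 -1.33832962] [ 0.56973524 -0.10506434  0.07629566]
```

View pics/w8c.png

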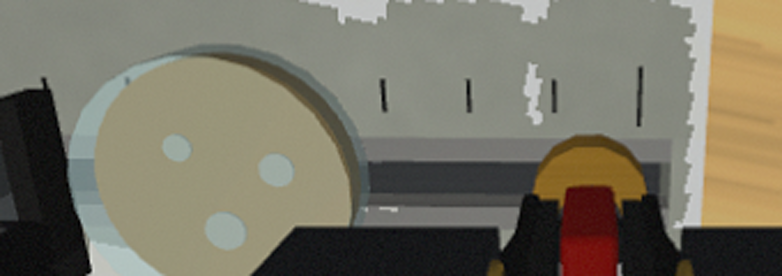

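>>> {"op": "play_rows", "data": {
  "deltas": [
    [0, -0.2, 0, 0, 0, 0, 5],
    [0, -0.5, 0, 0, 0, 0, 5],
    [0, -0.8, 0, 0, 0, 0, 5],
    [0, -1.1, 0, 0, 0, 0, 5],
    [0, -1.3, 0, 0, 0, 0, 5],
    [0, -1.45, 0, 0, 0, 0, 5],
    [0, -1.5, 0, 0, 0, 0, 5],
    [0, -1.5, 0, 0, 0, 0, 5]
  ]
}}

```text
time_s: 12.8
tcp_pos: [0.5618, -0.0682, 0.0763]
ee_rot: [[0.978, 0.209, 0.0], [0.209, -0.978, -0.0], [0.0, 0.0, -1.0]]
wrist_force: [0.1, -0.8, -1.2]
gripper_width: 0.177
```

```bash
cat > feel.py <<'E'
import sys
from plan import *; import cv2
n=sys.argv[1];k=int(sys.argv[2]) if len(sys.argv)>2 else 4
F=[];sc=np.array([0.54892,-0.00658]);u=np.array([-.2052,.9787]);nn=np.array([-u[1],u[0]])
for i in range(k):
    d=r.capture('wrist');s=r.sense();F.append(s['wrist_force'])
F=np.array(F);p=s['tcp_pos']
print('t',s['time_s'],'tcp',p.round(5),'along',((p[:2]-sc)@u*1e3).round(2),'lat',((p[:2]-sc)@nn*1e3).round(2),'w',s['gripper_width'].__round__(3))
m=F.mean(0);print('F along',(F[:,:2]@u).mean().round(2),'lat',(F[:,:2]@nn).mean().round(2),'z',m[2].round(2),'sd',F.std(0).round(2),'mom',np.round(s['moment'],3))
im=d['pixels'][:,:,::-1];cv2.imwrite(f'pics/{n}.png',im)
cv2.imwrite(f'pics/{n}c.png',cv2.resize(im[120:260,0:300],None,fx=2.6,fy=2.6,interpolation=cv2.INTER_CUBIC))
E
python3 feel.py f1 5
```

```text
t 13.05 tcp [ 0.5619  -0.06859  0.07626] along -63.35 lat 0.02 w 0.176
F along 0.02 lat -0.07 z -1.34 sd [0.17 0.38 0.37] mom [ 0.008 -0.074 -0.022]
```

View pics/f1c.png

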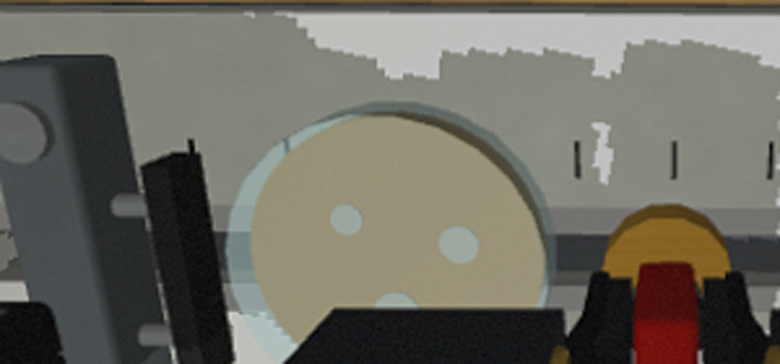

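>>> {"op": "play_rows", "data": {
  "deltas": [
    [0, -0.1, 0, 0, 0, 0, 5],
    [0, -0.2, 0, 0, 0, 0, 5],
    [0, -0.3, 0, 0, 0, 0, 5],
    [0, -0.38, 0, 0, 0, 0, 5],
    [0, -0.44, 0, 0, 0, 0, 5],
    [0, -0.5, 0, 0, 0, 0, 5],
    [0, -0.56, 0, 0, 0, 0, 5],
    [0, -0.6, 0, 0, 0, 0, 5]
  ]
}}

```text
time_s: 13.85
tcp_pos: [0.5587, -0.0537, 0.0763]
ee_rot: [[0.978, 0.209, 0.0], [0.209, -0.978, -0.0], [-0.0, 0.0, -1.0]]
wrist_force: [0.5, -0.4, -1.3]
gripper_width: 0.181
```

```bash
python3 feel.py f2 5
```

```text
t 14.1 tcp [ 0.55866 -0.05365  0.07624] along -48.06 lat 0.13 w 0.171
F along -0.05 lat 0.14 z -0.92 sd [0.5  0.57 0.23] mom [ 0.022  0.057 -0.004]
```

View pics/f2c.png

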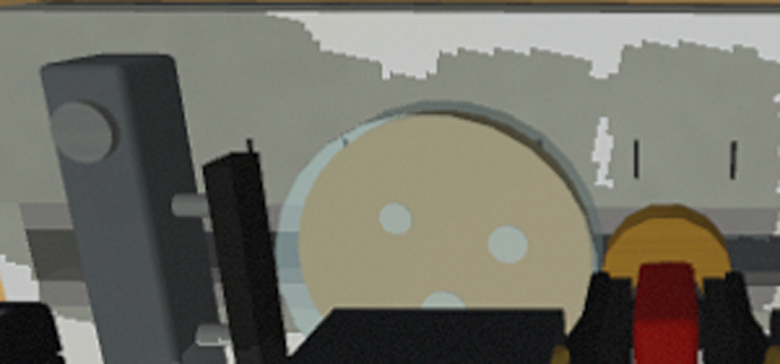

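>>> {"op": "play_rows", "data": {
  "deltas": [
    [0, -0.04, 0, 0, 0, 0, 5],
    [0, -0.08, 0, 0, 0, 0, 5],
    [0, -0.12, 0, 0, 0, 0, 5],
    [0, -0.16, 0, 0, 0, 0, 5],
    [0, -0.2, 0, 0, 0, 0, 5],
    [0, -0.2, 0, 0, 0, 0, 5]
  ]
}}

```text
time_s: 14.7
tcp_pos: [0.5576, -0.0487, 0.0762]
ee_rot: [[0.978, 0.209, -0.0], [0.209, -0.978, 0.0], [-0.0, -0.0, -1.0]]
wrist_force: [0.1, 0.1, -0.1]
gripper_width: 0.183
```

```bash
python3 feel.py f3 6
```

```text
t 15.0 tcp [ 0.55763 -0.04875  0.07623] along -43.06 lat 0.13 w 0.178
F along 0.1 lat 0.17 z -0.94 sd [0.34 0.33 0.34] mom [0.063 0.044 0.037]
```

View pics/f3c.png

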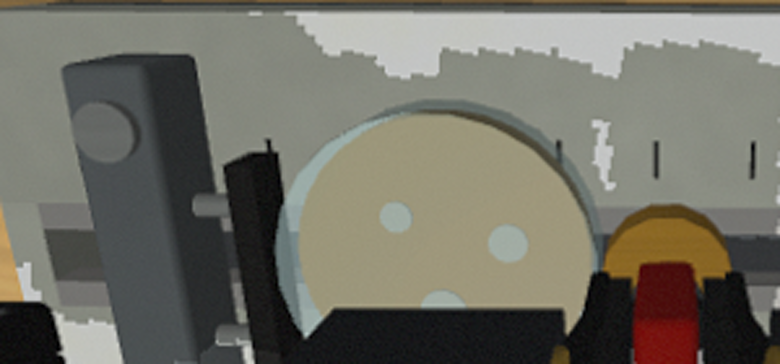

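>>> {"op": "play_rows", "data": {
  "deltas": [
    [0, -0.03, 0, 0, 0, 0, 5],
    [0, -0.06, 0, 0, 0, 0, 5],
    [0, -0.09, 0, 0, 0, 0, 5],
    [0, -0.12, 0, 0, 0, 0, 5],
    [0, -0.12, 0, 0, 0, 0, 5]
  ]
}}

```text
time_s: 15.5
tcp_pos: [0.557, -0.0458, 0.0762]
ee_rot: [[0.978, 0.209, -0.0], [0.209, -0.978, 0.0], [-0.0, -0.0, -1.0]]
wrist_force: [1.0, -1.2, -0.9]
gripper_width: 0.181
```

```bash
python3 feel.py f4 6
```

```text
t 15.8 tcp [ 0.557   -0.04584  0.07625] along -40.08 lat 0.14 w 0.182
F along 0.12 lat 0.2 z -1.14 sd [0.34 0.29 0.3 ] mom [-0.075  0.06   0.001]
```

View pics/f4c.png

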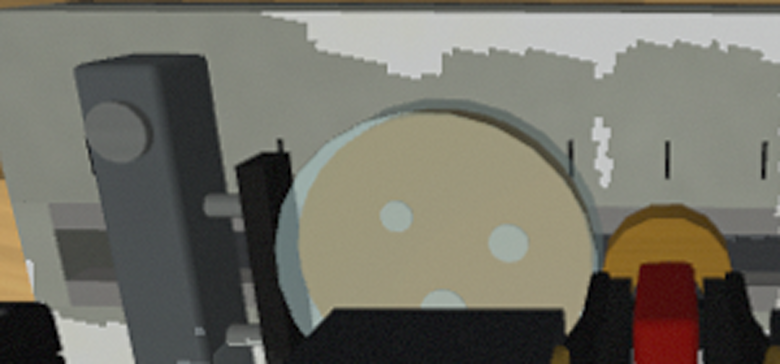

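>>> {"op": "play_rows", "data": {
  "deltas": [
    [0, -0.03, 0, 0, 0, 0, 5],
    [0, -0.06, 0, 0, 0, 0, 5],
    [0, -0.09, 0, 0, 0, 0, 5],
    [0, -0.12, 0, 0, 0, 0, 5],
    [0, -0.12, 0, 0, 0, 0, 5]
  ]
}}

```text
time_s: 16.3
tcp_pos: [0.5565, -0.0431, 0.0764]
ee_rot: [[0.978, 0.209, 0.0], [0.209, -0.978, -0.0], [0.0, 0.0, -1.0]]
wrist_force: [0.7, -2.5, -0.7]
gripper_width: 0.181
```

```bash
python3 feel.py f5 6
```

```text
t 16.6 tcp [ 0.55645 -0.0431   0.07631] along -37.29 lat 0.13 w 0.183
F along -2.62 lat 0.59 z -0.77 sd [0.24 0.4  0.57] mom [-0.963 -0.181  0.038]
```

View pics/f5c.png

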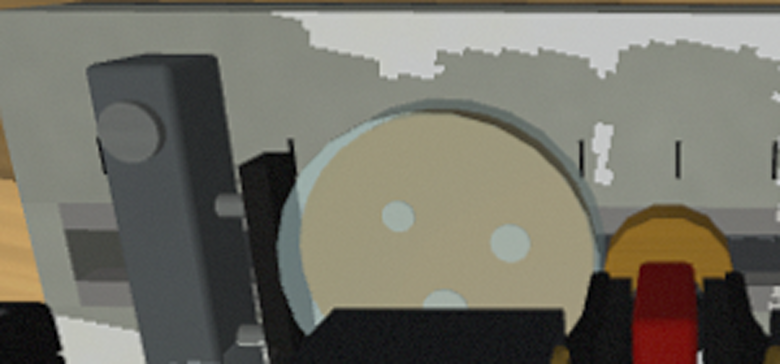

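>>> {"op": "play_rows", "data": {
  "deltas": [
    [0, -0.03, 0, 0, 0, 0, 5],
    [0, -0.06, 0, 0, 0, 0, 5],
    [0, -0.06, 0, 0, 0, 0, 5],
    [0, -0.06, 0, 0, 0, 0, 5]
  ]
}}

```text
time_s: 17.0
tcp_pos: [0.5562, -0.0416, 0.0764]
ee_rot: [[0.978, 0.209, 0.0], [0.209, -0.978, -0.0], [0.0, 0.0, -1.0]]
wrist_force: [0.7, -4.4, 0.7]
gripper_width: 0.178
```

```bash
python3 feel.py f6 6
```

```text
t 17.3 tcp [ 0.55619 -0.0416   0.07635] along -35.76 lat 0.07 w 0.18
F along -4.44 lat 0.22 z 0.64 sd [0.26 0.22 0.46] mom [-1.401 -0.279  0.015]
```

>>> {"op": "play_rows", "data": {
  "deltas": [
    [0, 0, 0.06, 0, 0, 0, 5],
    [0, 0, 0.12, 0, 0, 0, 5],
    [0, 0, 0.18, 0, 0, 0, 5],
    [0, 0, 0.18, 0, 0, 0, 5]
  ]
}}

```text
time_s: 17.7
tcp_pos: [0.5563, -0.0417, 0.0723]
ee_rot: [[0.978, 0.209, 0.0], [0.209, -0.978, -0.0], [0.0, 0.001, -1.0]]
wrist_force: [-0.1, -5.0, 6.3]
gripper_width: 0.18
```

```bash
python3 feel.py f7 4
```

```text
t 17.9 tcp [ 0.5563  -0.04172  0.07245] along -35.91 lat -0.01 w 0.181
F along -4.52 lat 1.47 z 5.65 sd [0.5  0.33 0.49] mom [-1.514  0.272 -0.024]
```

>>> {"op": "play_rows", "data": {
  "deltas": [
    [0, 0, 0.06, 0, 0, 0, 5],
    [0, 0, 0.12, 0, 0, 0, 5],
    [0, 0, 0.18, 0, 0, 0, 5],
    [0, 0, 0.2, 0, 0, 0, 5],
    [0, 0, 0.2, 0, 0, 0, 5]
  ]
}}

```text
time_s: 18.4
tcp_pos: [0.5564, -0.0419, 0.0685]
ee_rot: [[0.978, 0.21, 0.001], [0.21, -0.978, -0.001], [0.001, 0.001, -1.0]]
wrist_force: [-2.7, -4.9, 11.6]
gripper_width: 0.182
```

```bash
python3 feel.py f8 5
```

```text
t 18.65 tcp [ 0.5564  -0.04187  0.06856] along -36.08 lat -0.07 w 0.179
F along -4.51 lat 3.7 z 11.52 sd [0.27 0.32 0.68] mom [-1.569  0.771 -0.03 ]
```

View pics/f8c.png

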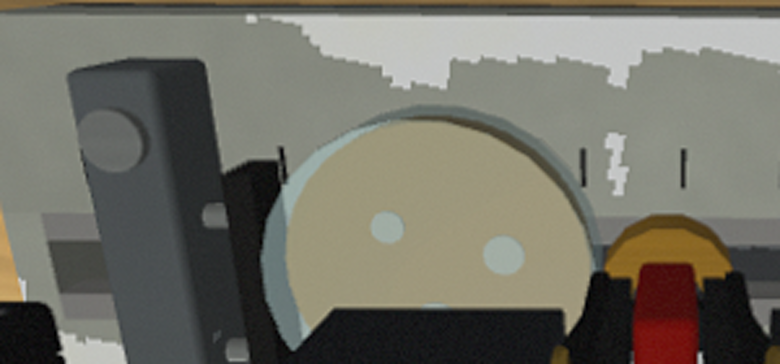

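>>> {"op": "play_rows", "data": {
  "deltas": [
    [0, 0, 0, 0, 0, 1.5, 5],
    [0, 0, 0, 0, 0, 3, 5],
    [0, 0, 0, 0, 0, 4.5, 5],
    [0, 0, 0, 0, 0, 6, 5]
  ]
}}

```text
time_s: 19.05
tcp_pos: [0.5578, -0.0414, 0.069]
ee_rot: [[0.95, -0.312, 0.004], [-0.312, -0.95, -0.0], [0.004, -0.001, -1.0]]
wrist_force: [-0.3, -4.0, 10.3]
gripper_width: 0.18
```

```bash
python3 feel.py f9 3
```

```text
t 19.2 tcp [ 0.55782 -0.04137  0.06894] along -35.88 lat -1.57 w 0.178
F along -3.33 lat 1.07 z 10.94 sd [0.46 0.14 0.3 ] mom [-1.042  0.25  -0.005]
```

>>> {"op": "play_rows", "data": {
  "deltas": [
    [0, 0, 0, 0, 0, 1.5, 5],
    [0, 0, 0, 0, 0, 3, 5],
    [0, 0, 0, 0, 0, 4.5, 5],
    [0, 0, 0, 0, 0, 6, 5],
    [0, 0, 0, 0, 0, 7.5, 5],
    [0, 0, 0, 0, 0, 9, 5],
    [0, 0, 0, 0, 0, 10.5, 5],
    [0, 0, 0, 0, 0, 12, 5],
    [0, 0, 0, 0, 0, 12, 5],
    [0, 0, 0, 0, 0, 12, 5]
  ]
}}

```text
time_s: 20.2
tcp_pos: [0.5573, -0.0411, 0.0687]
ee_rot: [[0.21, -0.978, 0.003], [-0.978, -0.21, 0.0], [0.0, -0.003, -1.0]]
wrist_force: [-1.4, -2.7, 11.5]
gripper_width: 0.181
```

```bash
python3 feel.py f10 5; python3 -c "
from plan import *
s=r.sense();R=s['ee_rot'];print(R.round(4),np.degrees(np.arctan2(R[1,1],R[0,1])))"
```

```text
t 20.45 tcp [ 0.55727 -0.04109  0.06876] along -35.49 lat -1.09 w 0.181
F along -2.07 lat 1.85 z 11.38 sd [0.35 0.64 0.48] mom [-0.558  0.534 -0.01 ]
[[ 2.098e-01 -9.777e-01  3.100e-03]
 [-9.778e-01 -2.098e-01  3.000e-04]
 [ 4.000e-04 -3.100e-03 -1.000e+00]] -167.8919472615833
```

View pics/f10.png

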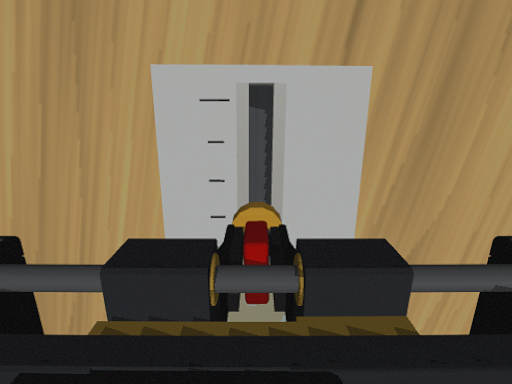

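>>> {"op": "play_rows", "data": {
  "deltas": [
    [-0.02, 0.03, 0, 0, 0, 0, 5],
    [-0.04, 0.05, 0, 0, 0, 0, 5],
    [-0.04, 0.05, 0, 0, 0, 0, 5],
    [-0.04, 0.05, 0, 0, 0, 0, 5]
  ]
}}

```text
time_s: 20.85
tcp_pos: [0.5571, -0.0407, 0.0692]
ee_rot: [[0.21, -0.978, 0.006], [-0.978, -0.21, -0.0], [0.001, -0.006, -1.0]]
wrist_force: [0.1, -4.6, 10.5]
gripper_width: 0.182
```

```bash
python3 feel.py f11 5; python3 -c "
from station import r
import cv2
for n,y,x in (('scene',150,180),('side',170,185)):
    a=r.capture(n)['pixels'][:,:,::-1]
    cv2.imwrite(f'pics/{n}11.png',cv2.resize(a[y:y+100,x:x+130],None,fx=6,fy=6,interpolation=cv2.INTER_CUBIC))
"
```

```text
t 21.1 tcp [ 0.55704 -0.04076  0.06915] along -35.12 lat -0.94 w 0.18
F along -4.33 lat 1.06 z 10.76 sd [0.48 0.4  0.38] mom [-1.324 -0.028  0.005]
```

View pics/scene11.png

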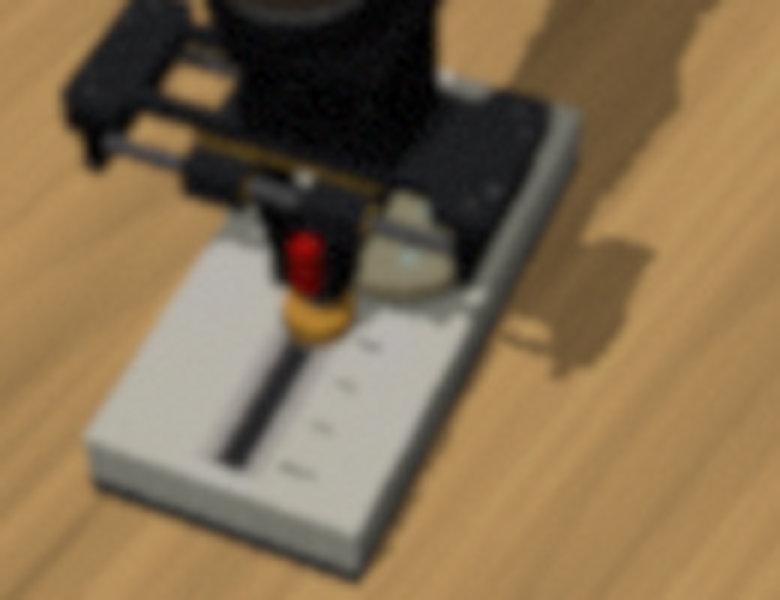

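View pics/side11.png

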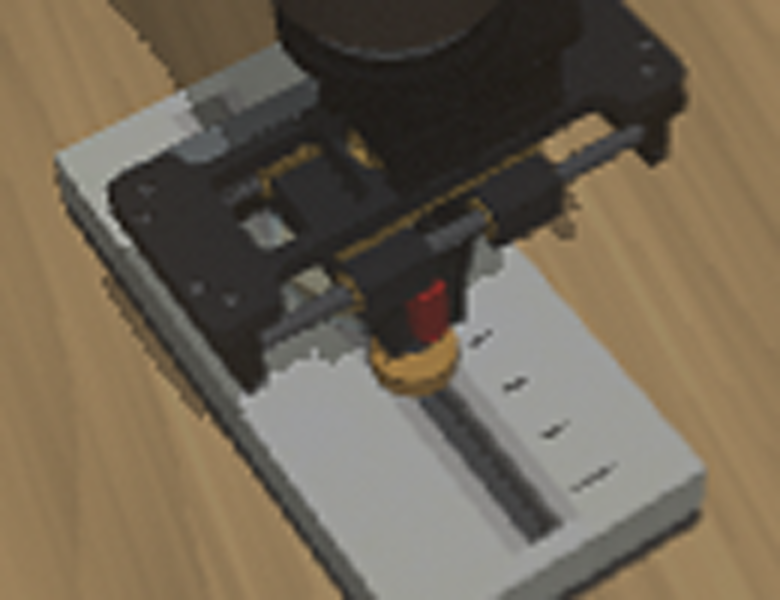

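View pics/f11.png

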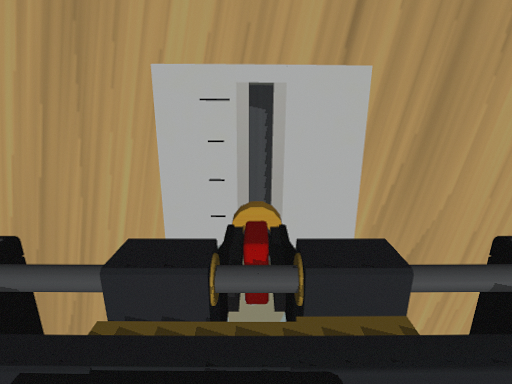

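>>> {"op": "play_rows", "data": {
  "deltas": [
    [0, 0, -0.03, 0, 0, 0, 5],
    [0, 0, -0.06, 0, 0, 0, 5],
    [0, 0, -0.09, 0, 0, 0, 5],
    [0, 0, -0.09, 0, 0, 0, 5]
  ]
}}

```text
time_s: 21.6
tcp_pos: [0.557, -0.0406, 0.0709]
ee_rot: [[0.21, -0.978, 0.006], [-0.978, -0.21, 0.0], [0.001, -0.005, -1.0]]
wrist_force: [0.8, -3.6, 8.0]
gripper_width: 0.18
```

```bash
python3 feel.py f12 5
```

```text
t 21.85 tcp [ 0.55697 -0.04062  0.0709 ] along -34.97 lat -0.9 w 0.181
F along -4.67 lat -0.02 z 8.41 sd [0.62 0.37 0.49] mom [-1.27  -0.288  0.023]
```

>>> {"op": "play_rows", "data": {
  "deltas": [
    [0, 0, -0.02, 0, 0, 0, 5],
    [0, 0, -0.04, 0, 0, 0, 5],
    [0, 0, -0.04, 0, 0, 0, 5]
  ]
}}

```text
time_s: 22.15
tcp_pos: [0.5569, -0.0405, 0.0711]
ee_rot: [[0.21, -0.978, 0.005], [-0.978, -0.21, 0.0], [0.001, -0.005, -1.0]]
wrist_force: [2.1, -5.0, 3.0]
gripper_width: 0.182
```

```bash
python3 feel.py f13 5
```

```text
t 22.4 tcp [ 0.55691 -0.04055  0.0711 ] along -34.89 lat -0.85 w 0.18
F along -4.56 lat -1.56 z 4.48 sd [0.51 0.55 0.17] mom [-1.314 -0.787  0.009]
```

>>> {"op": "play_rows", "data": {
  "deltas": [
    [0, 0, -0.02, 0, 0, 0, 5],
    [0, 0, -0.05, 0, 0, 0, 5],
    [0, 0, -0.05, 0, 0, 0, 5]
  ]
}}

```text
time_s: 22.7
tcp_pos: [0.5567, -0.0404, 0.0712]
ee_rot: [[0.209, -0.978, 0.005], [-0.978, -0.209, 0.001], [0.0, -0.005, -1.0]]
wrist_force: [4.2, -4.7, -1.7]
gripper_width: 0.175
```

```bash
python3 feel.py f14 5
```

```text
t 22.95 tcp [ 0.55674 -0.04044  0.07123] along -34.75 lat -0.71 w 0.179
F along -5.45 lat -3.67 z -1.6 sd [0.14 0.47 0.31] mom [-1.346 -1.426  0.042]
```

>>> {"op": "play_rows", "data": {
  "deltas": [
    [0, -0.02, 0, 0, 0, 0, 5],
    [0, -0.04, 0, 0, 0, 0, 5],
    [0, -0.04, 0, 0, 0, 0, 5]
  ]
}}

```text
time_s: 23.25
tcp_pos: [0.5568, -0.0405, 0.0712]
ee_rot: [[0.209, -0.978, 0.003], [-0.978, -0.209, 0.0], [0.0, -0.003, -1.0]]
wrist_force: [2.7, -5.4, 0.0]
gripper_width: 0.183
```

```bash
python3 feel.py f15 5
```

```text
t 23.5 tcp [ 0.55688 -0.04044  0.07121] along -34.77 lat -0.84 w 0.174
F along -5.11 lat -1.78 z 0.06 sd [0.1  0.29 0.55] mom [-1.362 -0.934 -0.011]
```

>>> {"op": "play_rows", "data": {
  "deltas": [
    [0, 0, 0, 0, 0, 0, 16],
    [0, 0, 0, 0, 0, 0, 24],
    [0, 0, 0, 0, 0, 0, 40],
    [0, 0, 0, 0, 0, 0, 40],
    [0, 0, 0, 0, 0, 0, 40],
    [0, 0, 0, 0, 0, 0, 40],
    [0, 0, 0, 0, 0, 0, 40]
  ]
}}

```text
time_s: 24.2
tcp_pos: [0.5555, -0.0404, 0.0712]
ee_rot: [[0.209, -0.978, -0.0], [-0.978, -0.209, 0.0], [-0.0, 0.0, -1.0]]
wrist_force: [-0.1, -0.6, -0.2]
gripper_width: 0.459
```

```bash
python3 feel.py f16 3
```

```text
t 24.35 tcp [ 0.55561 -0.04051  0.07123] along -34.58 lat 0.42 w 0.454
F along -0.09 lat 0.27 z 0.04 sd [0.13 0.51 0.2 ] mom [ 0.11  -0.043  0.022]
```

View pics/f16.png

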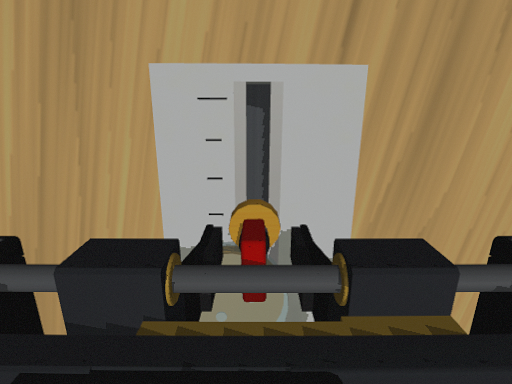

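>>> {"op": "play_rows", "data": {
  "deltas": [
    [0, 0, -0.5, 0, 0, 0, 40],
    [0, 0, -1.5, 0, 0, 0, 40],
    [0, 0, -3, 0, 0, 0, 40],
    [0, 0, -4.5, 0, 0, 0, 40],
    [0, 0, -5.5, 0, 0, 0, 40],
    [0, 0, -5.5, 0, 0, 0, 40],
    [0, 0, -5.5, 0, 0, 0, 40],
    [0, 0, -5.5, 0, 0, 0, 40],
    [0, 0, -5.5, 0, 0, 0, 40]
  ]
}}

```text
time_s: 25.25
tcp_pos: [0.5549, -0.0407, 0.2076]
ee_rot: [[0.209, -0.978, -0.003], [-0.978, -0.209, -0.0], [-0.0, 0.003, -1.0]]
wrist_force: [-0.6, 0.9, 0.3]
gripper_width: 0.465
```

```bash
python3 look.py w20 stud_grip collar dish_center; python3 -c "
from station import r
import cv2
a=cv2.imread('pics/w20.png');cv2.imwrite('pics/w20c.png',cv2.resize(a[40:240,160:360],None,fx=3,fy=3,interpolation=cv2.INTER_CUBIC))
for n,y,x in (('scene',150,180),('side',170,185)):
    a=r.capture(n)['pixels'][:,:,::-1]
    cv2.imwrite(f'pics/{n}20.png',cv2.resize(a[y:y+100,x:x+130],None,fx=6,fy=6,interpolation=cv2.INTER_CUBIC))
"
```

```text
25.25 [ 0.5549 -0.0407  0.2076]
stud_grip [(array([ 0.5603, -0.0456,  0.0903]), 0.69)]
collar [(array([ 0.5615, -0.042 ,  0.0526]), 0.63)]
dish_center [(array([0.5616, 0.0066, 0.0565]), 0.76)]
```

View pics/w20.png

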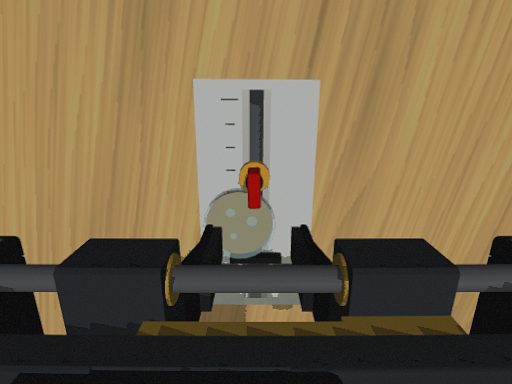

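View pics/w20c.png

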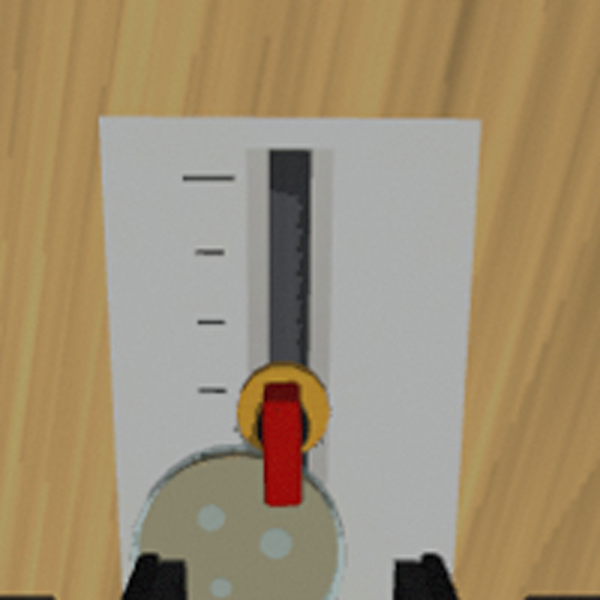

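View pics/side20.png

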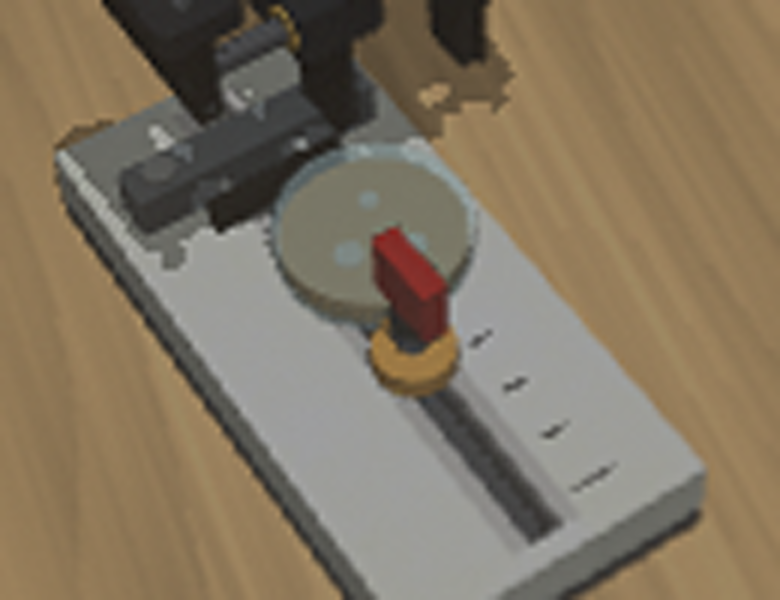

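The stud is locked upright, but the dish now sits about 15–20 mm to one side of the slot (crop (240,545), slot at about x = 290). I need to check whether the pad is still compressed.

>>> {"op": "play_rows", "data": {
  "deltas": [
    [-1, 0, 0, 0, 0, 0, 40],
    [-2.5, 0, -0.5, 0, 0, 0, 40],
    [-3, 0, -1, 0, 0, 0, 40],
    [-3, 0, -1, 0, 0, 0, 40],
    [-3, 0, -1, 0, 0, 0, 40],
    [-3, 0, -1, 0, 0, 0, 40]
  ]
}}

```text
time_s: 26.15
tcp_pos: [0.5397, 0.0321, 0.2332]
ee_rot: [[0.208, -0.978, -0.001], [-0.978, -0.208, -0.0], [0.0, 0.001, -1.0]]
wrist_force: [0.4, 0.2, -0.5]
gripper_width: 0.459
```

```bash
python3 look.py w21 stud_grip dish_center; python3 -c "
import cv2
a=cv2.imread('pics/w21.png');cv2.imwrite('pics/w21c.png',cv2.resize(a[70:240,170:350],None,fx=3.5,fy=3.5,interpolation=cv2.INTER_CUBIC))
"
```

```text
26.15 [0.5397 0.0321 0.2332]
stud_grip [(array([ 0.558 , -0.0392,  0.1058]), 0.98)]
dish_center [(array([0.5631, 0.0094, 0.0579]), 0.59)]
```

View pics/w21c.png

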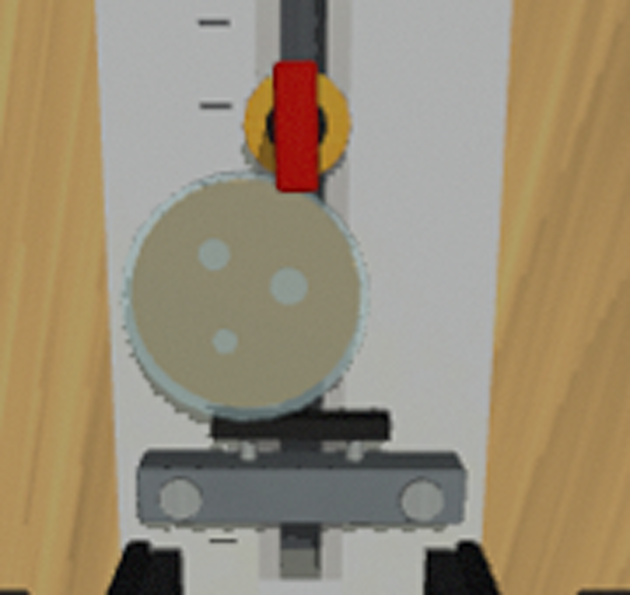

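Run:
```python
import cv2,numpy as np
def g(n,y0,y1,x0,x1,k,o):
    a=cv2.imread(f'pics/{n}.png')[y0:y1,x0:x1].astype(float)/255
    a=np.clip(a**0.5*255,0,255).astype(np.uint8)
    cv2.imwrite(o,cv2.resize(a,None,fx=k,fy=k,interpolation=cv2.INTER_CUBIC))
g('w5',115,235,40,130,5,'pics/g5.png'); g('w21',180,230,200,310,7,'pics/g21.png')
```

```text
(no output)
```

View pics/g5.png

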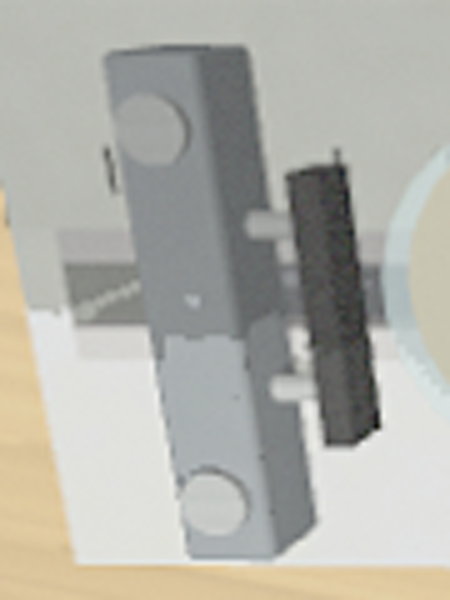

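View pics/g21.png

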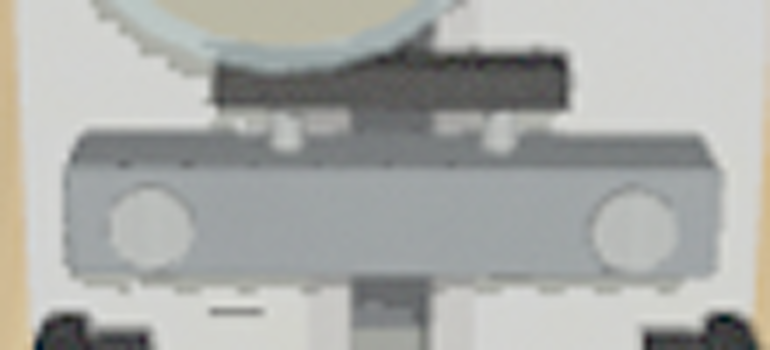

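```bash
cat > padm.py <<'E'
from station import r
from h import *
d=r.capture('wrist')
u=np.array([-.2052,.9787]);sc=np.array([0.54892,-0.00658])
def along(n,pts,k,o,z):
    q=np.load(f'pics/{n}.npz');Rt=wristRt(d,dict(ee_rot=q['R'],tcp_pos=q['p']))
    X=back(d,(np.array(pts,float)+.5)/k-.5+np.array(o),z,Rt)[:,:2];return ((X-sc)@u*1e3),((X-sc)@[-u[1],u[0]]*1e3)
for z in (.052,.056,.06): 
    a=along('w5',[(287,175),(323,445)],5,(40,115),z)[0].mean()
    b=along('w21',[(215,107),(565,107)],7,(200,180),z)[0].mean()
    A=along('w5',[(192,60),(270,558)],5,(40,115),.062)[0].mean();B=along('w21',[(80,165),(710,165)],7,(200,180),.062)[0].mean()
    print(z,'relaxed pad rear',a,'bar',A,A-a,' now',b,B,B-b)
# dish and stud now
c=[(127,290),(247,172),(367,290),(160,375),(165,205),(325,205)]
x,y=along('w21',c,3.5,(170,70),.058);M=np.c_[2*x,2*y,np.ones(len(x))];s=np.linalg.lstsq(M,x**2+y**2,rcond=None)[0];print('dish',s[:2],np.sqrt(s[2]+s[0]**2+s[1]**2))
print('stud top face',[v.mean() for v in along('w21',[(275,62),(316,62),(276,190),(318,190)],3.5,(170,70),.105)])
x,y=along('w21',[(275,62),(316,62),(276,190),(318,190)],3.5,(170,70),.105);print(x,y)
x,y=along('w21',[(244,122),(350,122),(297,70)],3.5,(170,70),.052);print('collar',x,y)
E
python3 padm.py
```

```text
0.052 relaxed pad rear 66.08181830011472 bar 76.39288126420954 10.311062964094816  now 67.23353747835841 74.13476850217685 6.90123102381844
0.056 relaxed pad rear 63.96933676180247 bar 76.39288126420954 12.423544502407069  now 65.9806176465511 74.13476850217685 8.154150855625758
0.06 relaxed pad rear 61.85685522349021 bar 76.39288126420954 14.536026040719328  now 64.72769781474375 74.13476850217685 9.407070687433105
dish [ 18.17319047 -17.20909411] 38.294872557463705
stud top face [np.float64(-34.90839966536641), np.float64(-1.2730519147496462)]
[-51.09485884 -51.13203453 -18.68383894 -18.72286635] [-6.79038962  3.7914999  -6.64443158  4.55111364]
collar [-35.37979309 -35.49507587 -50.77392   ] [-17.75336044  15.0905135   -1.36280687]
```

>>> {"op": "play_rows", "data": {
  "deltas": [
    [0, 0, 0, 0, 0, 0, 40],
    [0, 0, 0, 0, 0, 0, 40],
    [0, 0, 0, 0, 0, 0, 40],
    [0, 0, 0, 0, 0, 0, 40],
    [0, 0, 0, 0, 0, 0, 40],
    [0, 0, 0, 0, 0, 0, 40],
    [0, 0, 0, 0, 0, 0, 40],
    [0, 0, 0, 0, 0, 0, 40],
    [0, 0, 0, 0, 0, 0, 40],
    [0, 0, 0, 0, 0, 0, 40],
    [0, 0, 0, 0, 0, 0, 40],
    [0, 0, 0, 0, 0, 0, 40]
  ]
}}

```text
time_s: 27.55
tcp_pos: [0.54, 0.0328, 0.2337]
ee_rot: [[0.209, -0.978, -0.0], [-0.978, -0.209, -0.0], [0.0, 0.0, -1.0]]
wrist_force: [-0.4, 0.6, 0.2]
gripper_width: 0.461
```

```bash
python3 look.py w22
python3 - <<'E'
import cv2,numpy as np
a=cv2.imread('pics/w21.png',0).astype(np.float32);b=cv2.imread('pics/w22.png',0).astype(np.float32)
for nm,(y0,y1,x0,x1) in dict(dish=(118,192,203,278),stage=(80,180,290,330),stud=(85,122,238,272),pad=(185,200,228,285),bar=(198,222,208,305)).items():
    w=cv2.createHanningWindow((x1-x0,y1-y0),cv2.CV_32F);print(nm,cv2.phaseCorrelate(a[y0:y1,x0:x1],b[y0:y1,x0:x1],w))
E
```

```text
27.55 [0.54   0.0328 0.2337]
dish ((0.9552759065269072, -0.14039936103654327), 0.9649574334038629)
stage ((0.40658357552242563, -0.16640242235430946), 1.0471543065309525)
stud ((0.6017074587721467, -0.5540979730277549), 1.0839359098010592)
pad ((0.21624975254757928, 0.2609200207388387), 0.6644619782765706)
bar ((0.41783051291498197, -0.6193771611703411), 0.9063307050863901)
```

>>> {"op": "play_rows", "data": {
  "deltas": [
    [0, 0, 0, 0, 0, 0, 40],
    [0, 0, 0, 0, 0, 0, 40],
    [0, 0, 0, 0, 0, 0, 40],
    [0, 0, 0, 0, 0, 0, 40],
    [0, 0, 0, 0, 0, 0, 40],
    [0, 0, 0, 0, 0, 0, 40],
    [0, 0, 0, 0, 0, 0, 40],
    [0, 0, 0, 0, 0, 0, 40],
    [0, 0, 0, 0, 0, 0, 40],
    [0, 0, 0, 0, 0, 0, 40],
    [0, 0, 0, 0, 0, 0, 40],
    [0, 0, 0, 0, 0, 0, 40]
  ]
}}

```text
time_s: 28.8
tcp_pos: [0.54, 0.0328, 0.2337]
ee_rot: [[0.209, -0.978, -0.0], [-0.978, -0.209, -0.0], [0.0, 0.0, -1.0]]
wrist_force: [0.4, 0.3, 0.0]
gripper_width: 0.462
```

```bash
python3 look.py w23
python3 - <<'E'
import cv2,numpy as np
a=cv2.imread('pics/w22.png',0).astype(np.float32);b=cv2.imread('pics/w23.png',0).astype(np.float32)
for nm,(y0,y1,x0,x1) in dict(dish=(118,192,203,278),stage=(80,180,290,330),stud=(85,122,238,272),pad=(185,200,228,285),bar=(198,222,208,305)).items():
    w=cv2.createHanningWindow((x1-x0,y1-y0),cv2.CV_32F);print(nm,np.round(cv2.phaseCorrelate(a[y0:y1,x0:x1],b[y0:y1,x0:x1],w)[0],3))
E
```

```text
28.8 [0.54   0.0328 0.2337]
dish [0.483 0.523]
stage [ 0.071 -0.107]
stud [ 0.045 -0.187]
pad [0.109 0.415]
bar [-0.067  0.047]
```

Run:
```python
import cv2,numpy as np
A=[cv2.imread(f'pics/w2{i}.png',0).astype(np.float32) for i in (2,3)]
for n,(y0,y1,x0,x1) in dict(d1=(135,150,222,240),d2=(144,160,244,262),d3=(160,175,225,244),edgeL=(130,175,200,215),edgeR=(130,175,266,280),tick=(70,80,222,242),screw=(202,222,212,232),screw2=(202,222,282,302),top=(115,126,220,245)).items():
    w=cv2.createHanningWindow((x1-x0,y1-y0),cv2.CV_32F)
    # ECC translation
    W=np.eye(2,3,dtype=np.float32)
    try: c,W=cv2.findTransformECC(A[0][y0:y1,x0:x1],A[1][y0:y1,x0:x1],W,cv2.MOTION_TRANSLATION,(3,100,1e-5)); print(n,W[:,2].round(3),round(c,3))
    except Exception as e: print(n,'fail')
```

```text
d1 [ 0.007 -0.027] 0.983
d2 [0.008 0.041] 0.98
d3 [0.052 0.06 ] 0.901
edgeL [-0.009  0.008] 1.0
edgeR [-0.605 -0.221] 0.875
tick [0.007 0.008] 1.0
screw [0.001 0.001] 1.0
screw2 [0.016 0.011] 1.0
top [ 0.028 -0.018] 1.0
```

The feature tracking shows the dish, stud and stage not moving, so I'm handing in.

```bash
python3 -c "
from station import r
print(r.finish_job())"
```

```text
the job is handed in; nothing more can be done
None
```

The stud is locked across the slot and let go, and the dish is held against the sprung pad. The job is handed in (about 29 s used). No verdict was reported.

**What I did:**
- I lifted the stud from its stand and dropped its head into the slot about 100 mm from the stage's centre on the -x side.
- I slid it until the arm felt about 4.4 N along the slot, with the pad giving.
- I pressed it down about 8 mm (about 11.5 N at the wrist), turned it 90° and let it rise against the lips.
- I then opened the fingers and backed the gripper well clear.

**Last checks:**

| Check | Measured |
|---|---|
| Grip height above the stage's foot | about 90 mm, from the arm's pose before release |
| Stud offset from the slot's middle | about 1.3 mm |
| Stud attitude | looks upright, wing in line with the slot |
| Pad compression by picture | roughly 3–5 mm, so about 2.5–4 N |
| Wrist force after release | about zero |
| Movement in the final second | none in the clear marks on dish and stage |

**What was off:**
- **Dish position:** during the turn the dish rolled sideways and now sits about 17 mm off the slot's middle. It is still between collar and pad.
- **Holding force:** I inferred the final force on the dish from pad geometry; I did not measure it.
- **Movement checks:** a rough image comparison suggested the dish was drifting by half a pixel, and one patch on its rim still did. The closer comparison of its marks contradicted this, so I took it as at rest.
- **Bystanders:** I did not re-measure the jar, dish stack or tube rack, but nothing came near them.

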